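# Pull the snug cap off the glue pot

## Task

Open the glue pot with the cap puller: take the puller by its green handle, slide its fork under the red cap until the black pad of its depth stop is felt to rest gently against the pot's neck, and pull straight up until the cap pops off. Carry the cap upright on the fork to the yellow tray and leave both there, released: the cap standing on its plug, the puller standing on its fork. Never touch the cap with the fingers, never force anything against the pot or cap or tip the cap or puller over, and leave everything else where it is.

Things in the scene. Friction and masses are not known exactly. Their poses are not given: they have to be found in the camera images.
- puller: cap puller, about 160 g: C-shaped steel bracket, green handle, 82 x 80 x 100 mm high, standing on its flat fork. Origin on the underside, below the handle's axis; z up, x the way the fork opens. Fork 5 mm thick: tines at y 17 to 29 either side, slot between them 34 mm wide, tips at x = 39.5. The slot's closed end is the stop's pad, at a depth not known beforehand
- puller_handle (a point): grasp point of the puller: middle of its green handle, a flat bar 16 mm thick along x, 80 mm wide along y, z 60 to 100 mm, on the origin's axis; this point is at z = 80. Below the handle an arm 20 mm wide (z 46 to 54) runs back to an upright plate at x -42 to -36, 40 mm wide; the arm stands over the cap when the fork is home
- puller_lips (a point): point midway between the fork's tips, at x = 36, z = 5 mm from the puller's origin (level with the tines' upper face). Each tip carries a lip 3 mm high, x 36 to 39.5, z 5 to 8; with the fork home the lips stand 2 to 18 mm beyond the cap's rim and keep it from sliding off
- stop: adjustable depth stop of the puller: brass screw on the back plate (origin there, 42 mm behind and 12 mm above the puller's origin) with a black pad in the slot (z 0.5 to 4). Its setting differs each time and is not measured: the pad's face is 7 to 23 mm behind the puller's origin, held firm. It must rest on the pot's white neck with a light push, 1 to 6 N; over 8 N chips it
- cap: red mushroom cap, about 50 g, 41 mm high; origin at the centre of the plug's bottom, z up. Plug 21 mm across, z 0 to 34, with a groove at z 6 to 16. Four hidden spring catches hold it in the pot: it takes a straight pull of about 8 to 14 N over the first 6 mm, then it is loose and must rise 34 mm to be out; do not load it with more than 25 N
- cap_rim (a point): centre of the underside of the cap's round rim, 34 mm above the cap's origin; the rim is 52 mm across and 7 mm thick. Seated, there is a 12 mm gap between the pot's shoulder and this underside: the fork (8 mm high at its lips) goes in there around the neck, level, from any side
- pot: glue pot, fixed to the table: blue body 86 mm across, dark round foot 110 mm across and 15 mm thick; origin at the centre of the underside, z up. White rigid neck 30 mm across (faceted, 29 to 31), z 94 to 105, hidden under the cap's rim. The seated cap's origin is at z = 72 mm, on the bottom of the bore (24 mm wide, 33 mm deep)
- pot_shoulder (a point): on the pot's axis, level with the blue shoulder (48 mm across) around the foot of the white neck, 94 mm above the table; do not press anywhere on the pot with more than 8 N
- tray: yellow shallow tray, fixed to the table, 150 x 150 mm, 18 mm high, walls and floor 4 mm thick; origin at the centre of its underside, z up; inner floor at z = 4 mm
- twigs_a: bystander: bundle of dark twigs with a blue clip, about 210 x 42 x 26 mm, lying on the table; origin at the centre of its underside
- twigs_b: bystander: bundle of lighter twigs with a blue clip, about 210 x 42 x 26 mm; origin at the centre of its underside
- tape: bystander: blue roll of tape, 54 mm across, 20 mm high; origin at the centre of its underside
- slice: bystander: slice of a branch, 52 mm across, 14 mm high; origin at the centre of its underside
- mallet: bystander: hammer with a wooden handle, lying; origin at the centre of its underside
- brush: bystander: flat brush, lying; origin at the centre of its underside
- jar: bystander: white jar with a blue lid, 68 mm across, 85 mm high; origin at the centre of its underside
Things that resemble listed ones, but are neither listed nor needed, are in the scene too. Leave any pink or purple look-alike of the puller alone.

How it is judged:
By the outcome, as a careful person would: the job done as asked, in the order asked, and still so for the second after the job is handed in, with the robot touching nothing.
It also fails if it takes over 67 s, if anything falls off the work surface, if the arm or the gripper's body presses on something with over 40 N, if the wrist force passes 120 N, or if a joint passes its speed limit or range.

## Robot

A 6-joint arm with a two-finger parallel gripper is mounted at the origin on the work surface. World frame = base frame: x ahead of the robot, y to its left, z up, the work surface at z = 0. Lengths are in mm, angles in rad, forces in N, time in s.
With the tool pointing down it reaches from about 250 to 775 mm from the base axis. Payload 4 kg.
Tool frame: the origin (TCP) lies midway between the tips of the shut fingers; the grasp point (between the pads) lies 19 mm behind it (ctrl.hold_point_z is the distance from the TCP to the grasp point, in mm); z points along the fingers, y is the direction in which the jaws open and shut (so a half turn about z gives the same grasp; the last joint's range is limited). The gripper opens to 94 mm and grips with 3 to 60 N. Pads are 16 mm wide; open, the fingers measure 119 mm over their backs; the gripper's body (75 mm by 177 mm) begins 78 mm behind the grasp point.
Start: joints at [-1.214, 0.087, 1.371, -0, 1.684, -0.103], TCP at [244.074, -492.901, 176.806] pointing down, gripper open.
Joint ranges: [-3.1, 3.1], [-0.76, 2.03], [0.27, 2.55], [-1.08, 4.22], [0.17, 2.65], [-2.57, 2.57]. Speed limits (rad/s): [2.79, 2.79, 3.14, 3.14, 3.14, 3.14].

## Interface

Orientations are given as a rotation vector (axis times angle).
In Python, from rig import ctrl gives the robot as it stands.
- The arm moves only by the tool servo_tool, never from a script. Its argument "targets" is one flat list of numbers, 7 for each row, row after row: the shift along the tool's x, y, z in cm, then the turn, a rotation vector about the tool's x, y, z in rad, then the opening, from 0 (shut) to 1 (fully open). A call has exactly 5 rows; each row shifts and turns the commanded pose from where the row before left it, along the tool's axes as they then stand; what a row does not reach is not made up. A row lasts 1/12 s, in which the tool goes at most 41.7 mm and 7.16 degrees, less where a joint would pass 70% of its speed; a pose out of reach is approached as far as the arm can. A call is refused whole if a number of a shift passes 4.17 or a number of a turn 0.125, either way. A call with a gripper value outside its range is refused whole. The fingers move at their own pace and stop on an object; the grip force is fixed at half the most. Time passes only in rows, so rows that do not move let the fingers close, or fill a call up. It gives the time, the measured TCP pose, the force and the opening at its end, in the units of the state.
- ctrl.state(): the state, without advancing time (a new reading comes with each control period).
- ctrl.grab_frame(name): name is "scene" or "top" or "wrist"; returns a dict with "frame" (400x640x3 uint8, red, green, blue), "fx", "fy", "cx", "cy" (pixels), "extrinsics" (4x4, takes a point from camera to world coordinates). Camera axes: x right, y down, z forward; pixel columns grow to the right and rows downward; lengths in mm; the calibration is good to about 2 mm. A picture is of the moment at which its call begins. There is no depth.
- ctrl.close_job(): hands the job in, once; it reports no verdict.
Trained networks look in the newest picture that a camera, given by its name, has taken for a name from the list of things; names that differ only in an ending like _2 or _b are one class to them, and where a whole thing is asked for, a point or a joint stands for the part that bears it (a point fixed in the world has none). Each returns a list of dicts, best first, with "p" (0 to 1); they miss things now and then, are a little off and sometimes report something else, mostly with a low value. They report only what shows in the picture. A call takes as long as a camera call. They do not tell look-alikes from the thing itself.
- ctrl.spot_in(name, camera): "point" ([row, column] in pixels, amid what is visible of it).
- ctrl.landmark_of(name, camera): "point" ([row, column] in pixels: a listed point, or the origin of a listed thing).
The state is a dict: "clock": time; "joint_pos": joint angles; "dq": joint speeds; "effort": joint torques, N m; "position": TCP position; "tool_rot": TCP orientation; "force": force on the tool from outside, world axes, zero at the start; "ft_torque": the same for the moment, N m; "finger_gap": opening from 0.0 (shut) to 1.0 (fully open).
Only numpy, scipy, OpenCV 4.12 (cv2) and the standard library are available. Lean on these libraries where they do the work, as an engineer would, in place of code of your own. Each camera call takes 0.05 s, during which the arm holds its last target.

## Working session

There is one attempt and no reset: what is moved stays moved. The work goes in short steps, Python scripts to look and compute and a tool call to move; the robot and the scene stay as the last step left them, time stands still between calls to the robot, and variables do not carry over. Pictures are saved under pics/ and viewed, and the job is handed in when it is done.

Besides the shell and the picture viewer there is one more tool, called as a command line: name --argument value ..., lists and objects as JSON in quotes. servo_tool: Moves the arm, as the interface text tells. Its arguments: {"type":"object","properties":{"targets":{"type":"array","items":{"type":"number"}}},"required":["targets"]}

```bash
ls; mkdir -p pics
python3 - <<'E'
from rig import ctrl
import cv2
for n in ("scene","top","wrist"):
    f=ctrl.grab_frame(n)
    cv2.imwrite(f"pics/{n}0.png",f["frame"][:,:,::-1])
    print(n,f["fx"],f["fy"],f["cx"],f["cy"],f["extrinsics"])
print(ctrl.state())
E
```

```text
pics
scene 497.5388145121473 497.5388145121473 317.62895818788263 193.37997305567384 [[-8.89973014e-01  3.67248124e-01 -2.70327301e-01  9.41061291e+02]
 [ 4.55964705e-01  7.25304247e-01 -5.15780900e-01  7.65559658e+02]
 [ 6.64997143e-03 -5.82290790e-01 -8.12953390e-01  1.27950707e+03]
 [ 0.00000000e+00  0.00000000e+00  0.00000000e+00  1.00000000e+00]]
top 497.44974529649147 497.44974529649147 320.4776309560489 199.51722885303045 [[-8.06804315e-02 -9.75358027e-01  2.05346994e-01  2.46582763e+02]
 [-9.96730745e-01  7.98377056e-02 -1.24000824e-02  1.29292472e+01]
 [-4.29991293e-03 -2.05676106e-01 -9.78610673e-01  1.52049137e+03]
 [ 0.00000000e+00  0.00000000e+00  0.00000000e+00  1.00000000e+00]]
wrist 332.8021288853956 332.8021288853956 317.69900382627526 199.3769195717981 [[ 4.43635374e-01 -8.63383070e-01 -2.40327546e-01  3.14191232e+02]
 [-8.96205896e-01 -4.27872985e-01 -1.17216471e-01 -4.57890610e+02]
 [-1.62694789e-03  2.67384337e-01 -9.63588589e-01  3.83654126e+02]
 [ 0.00000000e+00  0.00000000e+00  0.00000000e+00  1.00000000e+00]]
{'clock': 0.15, 'joint_pos': array([-1.21408758e+00,  8.78045687e-02,  1.37184235e+00, -1.80800148e-05,
        1.68360587e+00, -1.03080090e-01]), 'dq': array([-0.00059399, -0.0024087 , -0.00438398,  0.00039084,  0.00151095,
       -0.00042175]), 'effort': array([ 9.55245887e-04, -3.40641117e+01, -3.02794755e+01,  7.17778760e-02,
        3.05315468e-02, -1.28784573e-04]), 'position': array([ 243.90936993, -492.45787232,  175.89537375]), 'tool_rot': array([-3.05733823e+00, -7.15511706e-01,  3.57621240e-04]), 'force': array([0.26406579, 0.28130917, 0.27100582]), 'ft_torque': array([-0.01275444,  0.01345171, -0.03717961]), 'finger_gap': 0.999413175222219}
```

View pics/scene0.png

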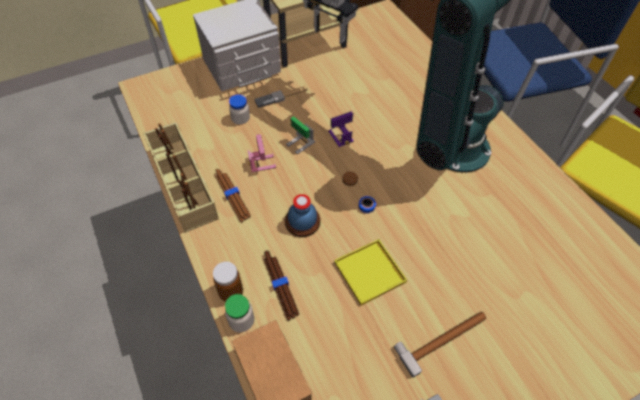

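View pics/top0.png

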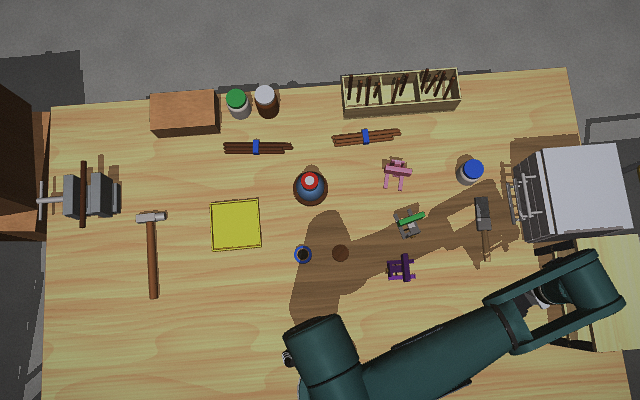

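View pics/wrist0.png

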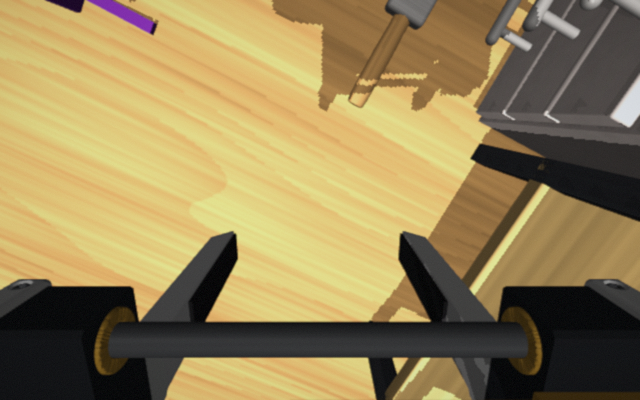

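Run:
```python
from rig import ctrl
for c in ("scene","top"):
  for n in ("puller","puller_handle","puller_lips","stop","cap","cap_rim","pot","pot_shoulder","tray"):
    print(c,n,[(tuple(round(v) for v in d["point"]),round(d["p"],2)) for d in ctrl.landmark_of(n,c)][:4])
print(ctrl.state()["clock"])
```

```text
scene puller [((133, 342), 0.74), ((129, 299), 0.73), ((143, 300), 0.71), ((161, 265), 0.64)]
scene puller_handle [((120, 341), 0.92), ((146, 257), 0.83), ((130, 299), 0.59), ((272, 368), 0.5)]
scene puller_lips [((128, 335), 0.89), ((146, 293), 0.86), ((160, 270), 0.6)]
scene stop [((164, 251), 0.5)]
scene cap [((209, 303), 0.67)]
scene cap_rim [((203, 300), 0.73)]
scene pot [((223, 303), 0.86)]
scene pot_shoulder [((203, 301), 0.73)]
scene tray [((272, 367), 0.62)]
top puller [((223, 408), 0.91), ((178, 395), 0.86), ((268, 402), 0.56), ((182, 312), 0.37)]
top puller_handle [((220, 408), 0.87), ((266, 407), 0.79), ((168, 398), 0.65)]
top puller_lips [((210, 401), 0.93), ((188, 392), 0.92), ((266, 410), 0.68)]
top stop [((228, 236), 0.32), ((175, 464), 0.27)]
top cap [((183, 308), 0.59), ((190, 310), 0.28)]
top cap_rim [((192, 312), 0.51), ((178, 309), 0.49)]
top pot [((190, 310), 0.66), ((181, 312), 0.62)]
top pot_shoulder [((180, 309), 0.8), ((209, 400), 0.62)]
top tray [((225, 234), 0.87)]
1.05
```

```bash
cat > h.py <<'E'
import numpy as np, cv2
from scipy.spatial.transform import Rotation as R
def ray(f,p):
    E=f["extrinsics"]; d=np.array([(p[1]-f["cx"])/f["fx"],(p[0]-f["cy"])/f["fy"],1.])
    d=E[:3,:3]@d; return E[:3,3],d/np.linalg.norm(d)
def tri(fs,ps):
    A=np.zeros((3,3));b=np.zeros(3);rs=[ray(f,p) for f,p in zip(fs,ps)]
    for o,d in rs:
        M=np.eye(3)-np.outer(d,d);A+=M;b+=M@o
    x=np.linalg.solve(A,b); return x,[round(float(np.linalg.norm((np.eye(3)-np.outer(d,d))@(x-o))),1) for o,d in rs]
def atz(f,p,z):
    o,d=ray(f,p);return o+d*(z-o[2])/d[2]
def proj(f,X):
    E=f["extrinsics"];c=E[:3,:3].T@(np.asarray(X,float)-E[:3,3]);return np.array([f["cy"]+f["fy"]*c[1]/c[2],f["cx"]+f["fx"]*c[0]/c[2]])
E
python3 - <<'E'
from rig import ctrl
from h import *
t=ctrl.grab_frame("top");s=ctrl.grab_frame("scene")
import pickle;pickle.dump((t,s),open("f0.pkl","wb"))
c=t["frame"][150:290,270:450,::-1];a=cv2.resize(c,None,fx=4,fy=4,interpolation=cv2.INTER_CUBIC);cv2.imwrite("pics/topz.png",a)
c=s["frame"][90:240,235:385,::-1];a=cv2.resize(c,None,fx=4,fy=4,interpolation=cv2.INTER_CUBIC);cv2.imwrite("pics/scz.png",a)
print("handle",tri([t,s],[(220,408),(130,299)]))
print("rim",tri([t,s],[(180,309),(203,300)]))
print("tray",tri([t,s],[(225,234),(272,367)]),atz(t,(225,234),4))
print("lips",tri([t,s],[(210,401),(146,293)]))
E
```

```text
handle (array([ 471.81150067, -261.30893045,   62.8377481 ]), [3.1, 3.1])
rim (array([607.74934606,  23.15821272,  96.3312805 ]), [1.2, 1.2])
tray (array([511.24287852, 264.01894522,  -2.92739738]), [4.8, 4.8]) [506.50401609 266.03091523   4.        ]
lips (array([ 507.28254789, -248.56892028,   16.64009322]), [2.4, 2.4])
```

View pics/topz.png

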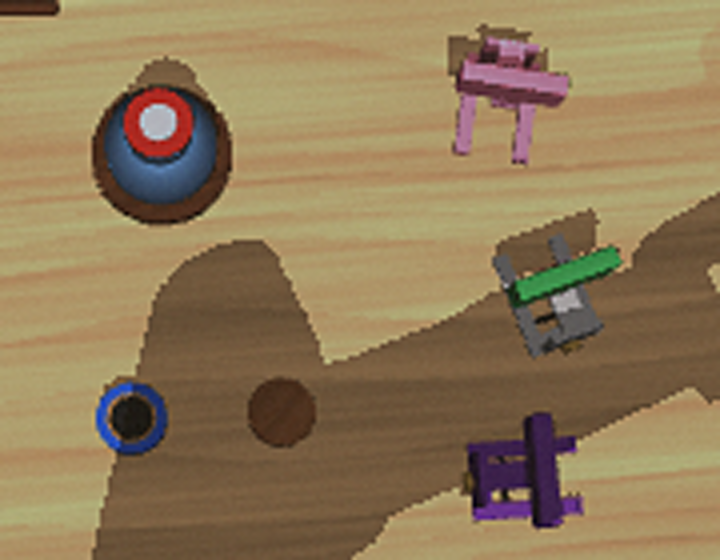

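View pics/scz.png

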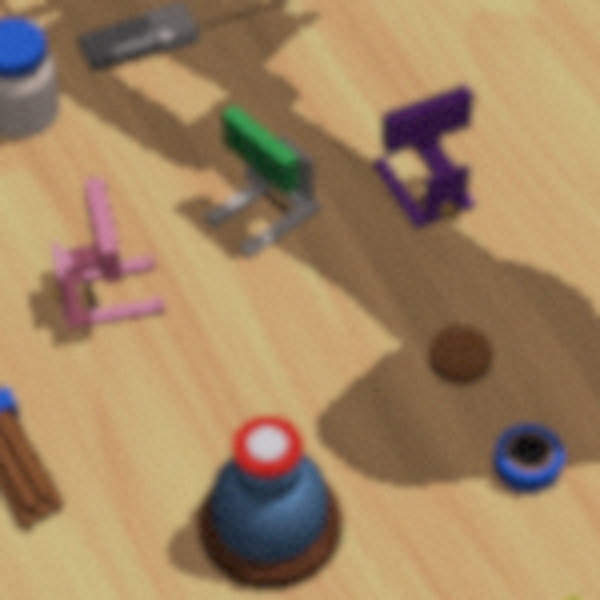

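Run:
```python
from h import *
import pickle
t,s=pickle.load(open("f0.pkl","rb"))
def T(p):return (150+p[1]/4,270+p[0]/4)
def S(p):return (90+p[1]/4,235+p[0]/4)
a=atz(t,T((514,295)),95);b=atz(t,T((621,257)),95)
print("handle ends top",a,b,np.linalg.norm(a-b),(a+b)/2, "yaw",np.degrees(np.arctan2((a-b)[1],(a-b)[0]))-90)
print("tri", tri([t,s],[T((515,290)),S((297,165))]),tri([t,s],[T((618,250)),S((230,112))]))
l=atz(t,T((502,258)),6);r=atz(t,T((556,239)),6);print("tips",l,r)
print("tips tri",tri([t,s],[T((502,258)),S((248,247))]),tri([t,s],[T((556,239)),S((212,217))]))
print("rim top",tri([t,s],[T((158,123)),S((268,443))]))
print("foot",atz(t,T((162,155)),15))
st_rot=R.from_rotvec([-3.05733823e+00, -7.15511706e-01,  3.57621240e-04]);print(st_rot.as_matrix())
for c in [(199,211),(198,258),(247,263),(251,215)]: print(atz(t,c,18))
```

```text
handle ends top [ 455.77171075 -224.59322701   95.        ] [ 477.22153698 -305.20910955   95.        ] 83.42071423025996 [ 466.49662387 -264.90116828   95.        ] yaw 14.89973345990208
tri (array([ 458.1787139 , -225.0103328 ,   87.93991819]), [2.9, 2.9]) (array([ 481.24589682, -303.15536396,   87.92113747]), [3.1, 3.1])
tips [ 498.32172183 -233.45236566    6.        ] [ 509.76334375 -276.73819108    6.        ]
tips tri (array([ 498.81476407, -234.07238845,   -2.83116873]), [1.2, 1.2]) (array([ 510.96255152, -278.18357191,   -3.61246749]), [0.6, 0.6])
rim top (array([602.32367207,  22.64349928, 104.18916798]), [0.2, 0.2])
foot [599.08990985  21.99217728  15.        ]
[[ 8.96147166e-01  4.43756579e-01 -5.96541261e-04]
 [ 4.43756953e-01 -8.96145840e-01  1.54936167e-03]
 [ 1.52951467e-04 -1.65317541e-03 -9.99998622e-01]]
[591.08513012 330.92814255  18.        ]
[582.38404916 185.92433383  18.        ]
[429.65163064 179.16013474  18.        ]
[429.33760045 324.5709966   18.        ]
```

```bash
cat > plan.py <<'E'
import sys,numpy as np,json
from scipy.spatial.transform import Rotation as R
from rig import ctrl
def Rt(yaw): # tool y heading yaw deg, z down
    a=np.radians(yaw);y=np.array([np.cos(a),np.sin(a),0]);z=np.array([0,0,-1.]);return R.from_matrix(np.array([np.cross(y,z),y,z]).T)
def plan(x,yaw,step=30,nmin=1,tilt=True):
    s=ctrl.state();p=np.array(s["position"]);r=R.from_rotvec(s["tool_rot"]);rt=Rt(yaw)
    d=(r.inv()*rt).as_rotvec();D=np.asarray(x)-p
    n=max(int(np.ceil(np.linalg.norm(D)/step)),int(np.ceil(np.linalg.norm(d)/.11)),nmin);n=-(-n//5)*5
    print("at",p.round(1),"delta",D.round(1),"rot",d.round(4),"n",n,"heading y",round(float(np.degrees(np.arctan2(*r.as_matrix()[[1,0],1]))),2))
    for k in range(n):
        v=r.apply(D/n,inverse=True)/10
        print([round(float(q),2) for q in v]+[round(float(q),3) for q in d/n])
        r=r*R.from_rotvec(d/n)
if __name__=="__main__":
    a=list(map(float,sys.argv[1:]));plan(a[:3],a[3],*(a[4:]))
E
python3 plan.py 468 -264 200 15
```

```text
at [ 244.  -492.9  176.8] delta [224.  228.9  23.2] rot [ 1.0000e-04  1.0000e-04 -1.3729e+00] n 15 heading y -63.66
[2.02, -0.71, -0.15, 0.0, 0.0, -0.092]
[2.07, -0.52, -0.15, 0.0, 0.0, -0.092]
[2.11, -0.33, -0.15, 0.0, 0.0, -0.092]
[2.13, -0.13, -0.15, 0.0, 0.0, -0.092]
[2.13, 0.06, -0.15, 0.0, 0.0, -0.092]
[2.12, 0.26, -0.15, 0.0, 0.0, -0.092]
[2.09, 0.45, -0.15, 0.0, 0.0, -0.092]
[2.04, 0.64, -0.15, 0.0, 0.0, -0.092]
[1.97, 0.82, -0.15, 0.0, 0.0, -0.092]
[1.89, 1.0, -0.15, 0.0, 0.0, -0.092]
[1.79, 1.17, -0.15, 0.0, 0.0, -0.092]
[1.67, 1.33, -0.15, 0.0, 0.0, -0.092]
[1.55, 1.47, -0.15, 0.0, 0.0, -0.092]
[1.4, 1.61, -0.15, 0.0, 0.0, -0.092]
[1.25, 1.73, -0.15, 0.0, 0.0, -0.092]
```

servo_tool --targets '[2.0,-0.7,-0.15,0,0,-0.092,1,2.1,-0.5,-0.15,0,0,-0.092,1,2.1,-0.3,-0.15,0,0,-0.092,1,2.1,-0.1,-0.15,0,0,-0.092,1,2.1,0.1,-0.15,0,0,-0.092,1]'

```text
clock: 1.57
position: [319.6, -417.2, 184.4]
tool_rot: [2.812, 1.4, 0.0]
force: [0.5, -0.4, -0.0]
finger_gap: 1.001
```

servo_tool --targets '[2.1,0.3,-0.15,0,0,-0.092,1,2.1,0.45,-0.15,0,0,-0.092,1,2.0,0.6,-0.15,0,0,-0.092,1,2.0,0.8,-0.15,0,0,-0.092,1,1.9,1.0,-0.15,0,0,-0.092,1]'

```text
clock: 1.98
position: [393.7, -340.4, 192.0]
tool_rot: [2.418, 2.005, -0.0]
force: [0.6, 0.4, 0.2]
finger_gap: 0.999
```

servo_tool --targets '[1.8,1.2,-0.15,0,0,-0.092,1,1.7,1.3,-0.15,0,0,-0.092,1,1.5,1.5,-0.15,0,0,-0.092,1,1.4,1.6,-0.15,0,0,-0.092,1,1.2,1.7,-0.15,0,0,-0.092,1]'

```text
clock: 2.4
position: [468.1, -264.3, 199.4]
tool_rot: [1.898, 2.503, -0.0]
force: [0.5, -0.1, -0.1]
finger_gap: 1.001
```

Run:
```python
from rig import ctrl
from h import *
import pickle
f=ctrl.grab_frame("wrist");pickle.dump(f,open("w1.pkl","wb"))
cv2.imwrite("pics/w1.png",f["frame"][:,:,::-1])
for n in ("puller","puller_handle","puller_lips","stop"):
    print(n,[(tuple(round(v) for v in d["point"]),round(d["p"],2)) for d in ctrl.landmark_of(n,"wrist")][:4])
s=ctrl.state();print(s["position"],s["clock"])
```

```text
puller [((172, 321), 0.96), ((113, 220), 0.9), ((186, 438), 0.85)]
puller_handle [((184, 318), 0.93), ((118, 190), 0.92), ((205, 464), 0.59)]
puller_lips [((145, 209), 0.86), ((172, 413), 0.75), ((171, 348), 0.69)]
stop [((174, 286), 0.6), ((80, 221), 0.44)]
[ 466.99636293 -265.59945261  199.19299892] 2.65
```

View pics/w1.png

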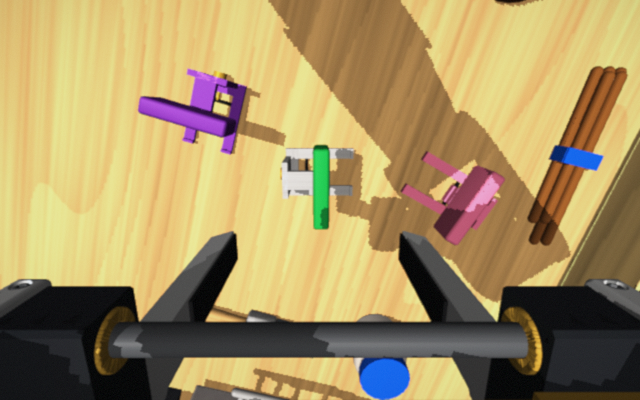

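Run:
```python
from h import *
import pickle
f=pickle.load(open("w1.pkl","rb"))
c=f["frame"][130:250,260:380,::-1];cv2.imwrite("pics/w1z.png",cv2.resize(c,None,fx=5,fy=5,interpolation=cv2.INTER_CUBIC))
g=f["frame"].astype(int);m=((g[:,:,1]>g[:,:,0]+40)&(g[:,:,1]>g[:,:,2]+30)).astype(np.uint8)
ct=max(cv2.findContours(m,0,2)[0],key=cv2.contourArea);print(cv2.minAreaRect(ct),cv2.boundingRect(ct))
print(proj(f,[467,-265.6,80]),f["extrinsics"])
```

```text
((320.5, 187.0), (82.0, 15.0), 90.0) (313, 146, 16, 83)
[187.89018102 315.85648606] [[ 9.62820879e-01  2.60155343e-01  7.27677974e-02  4.47325767e+02]
 [ 2.70140405e-01 -9.27571415e-01 -2.58138395e-01 -1.88994110e+02]
 [ 3.41245920e-04  2.68198559e-01 -9.63363595e-01  4.07339617e+02]
 [ 0.00000000e+00  0.00000000e+00  0.00000000e+00  1.00000000e+00]]
```

View pics/w1z.png

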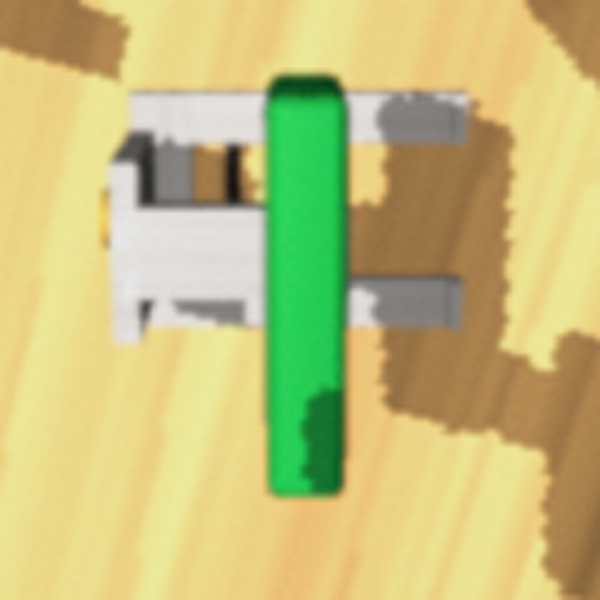

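```bash
python3 - <<'E'
from h import *
import pickle
f=pickle.load(open("w1.pkl","rb"));t,s=pickle.load(open("f0.pkl","rb"))
def T(p):return (150+p[1]/4,270+p[0]/4)
def S(p):return (90+p[1]/4,235+p[0]/4)
print(atz(f,(189.2,321.2),100))
A=(149.4,321.3);B=(229,321.3);a=atz(f,A,100);b=atz(f,B,100);print(a,b,np.linalg.norm(a-b),np.degrees(np.arctan2(*(a-b)[[1,0]]))-90)
print(tri([f,t,s],[A,T((514,293)),S((297,163))]),tri([f,t,s],[B,T((620,254)),S((230,112))]))
for p in [(150.5,353.6),(189,352)]:print(atz(f,p,6))
# pad
print("pad face",atz(f,(165,307.8),4))
E
python3 - <<'E'
E
```

```text
[ 471.03229171 -260.78079452  100.        ]
[ 460.83592332 -224.49246966  100.        ] [ 482.11415709 -299.49378807  100.        ] 77.96127881847808 15.838893691388265
(array([ 458.40849153, -224.8611027 ,   89.81743635]), [3.0, 0.9, 2.9]) (array([ 480.93305686, -304.52578836,   86.25854119]), [2.7, 2.1, 3.3])
[ 502.73047537 -226.12532043    6.        ]
[ 515.01815466 -272.16791368    6.        ]
pad face [ 454.34862444 -258.32555338    4.        ]
```

```bash
python3 plan.py 471.2 -262 62 15.6|cat
python3 - <<'E'
from rig import ctrl
for i in range(3):
    ctrl.grab_frame("wrist");print(ctrl.state()["position"])
E
```

```text
at [ 467.  -265.6  199.2] delta [   4.2    3.6 -137.2] rot [-0.0007  0.0003 -0.0047] n 5 heading y 15.33
[0.05, 0.1, 2.74, -0.0, 0.0, -0.001]
[0.05, 0.1, 2.74, -0.0, 0.0, -0.001]
[0.05, 0.1, 2.74, -0.0, 0.0, -0.001]
[0.05, 0.1, 2.74, -0.0, 0.0, -0.001]
[0.05, 0.1, 2.74, -0.0, 0.0, -0.001]
[ 466.80961547 -265.83072189  199.16527363]
[ 466.70578361 -265.96930934  199.20718795]
[ 466.70433898 -265.98830851  199.19274106]
```

servo_tool --targets '[0.14,0.27,1.5,0,0,-0.002,1,0.14,0.27,1.5,0,0,-0.002,1,0,0,1.5,0,0,0,1,0,0,1.0,0,0,0,1,0,0,0.5,0,0,0,1]'

```text
clock: 3.22
position: [470.6, -261.1, 137.4]
tool_rot: [-1.898, -2.499, 0.001]
force: [0.1, -0.3, -0.8]
finger_gap: 1.0
```

Run:
```python
from rig import ctrl
from h import *
import pickle
f=ctrl.grab_frame("wrist");pickle.dump(f,open("w2.pkl","wb"))
cv2.imwrite("pics/w2.png",f["frame"][:,:,::-1])
s=ctrl.state();print(s["position"],s["clock"])
g=f["frame"].astype(int);m=((g[:,:,1]>g[:,:,0]+40)&(g[:,:,1]>g[:,:,2]+30)).astype(np.uint8)
ct=max(cv2.findContours(m,0,2)[0],key=cv2.contourArea);print(cv2.minAreaRect(ct),cv2.boundingRect(ct))
```

```text
[ 470.56908637 -260.93201123  137.10392125] 3.2667
((317.0, 207.5), (101.0, 20.0), 90.0) (307, 157, 21, 102)
```

View pics/w2.png

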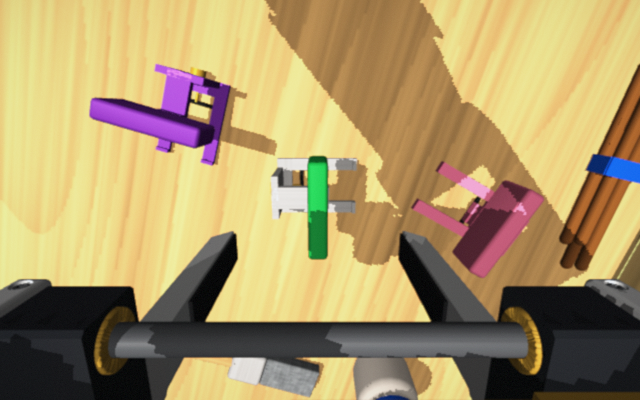

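Run:
```python
from h import *
import pickle
a=pickle.load(open("w1.pkl","rb"));f=pickle.load(open("w2.pkl","rb"))
c=f["frame"][140:270,250:380,::-1];cv2.imwrite("pics/w2z.png",cv2.resize(c,None,fx=5,fy=5,interpolation=cv2.INTER_CUBIC))
print(tri([a,f],[(229,321.2),(258.5,317.5)]),atz(f,(258.5,317.5),100),atz(a,(229,321.2),100))
```

```text
(array([ 482.36916407, -301.53313481,   94.479648  ]), [0.3, 0.3]) [ 481.40243917 -299.01881986  100.        ] [ 482.01951062 -299.52033007  100.        ]
```

View pics/w2z.png

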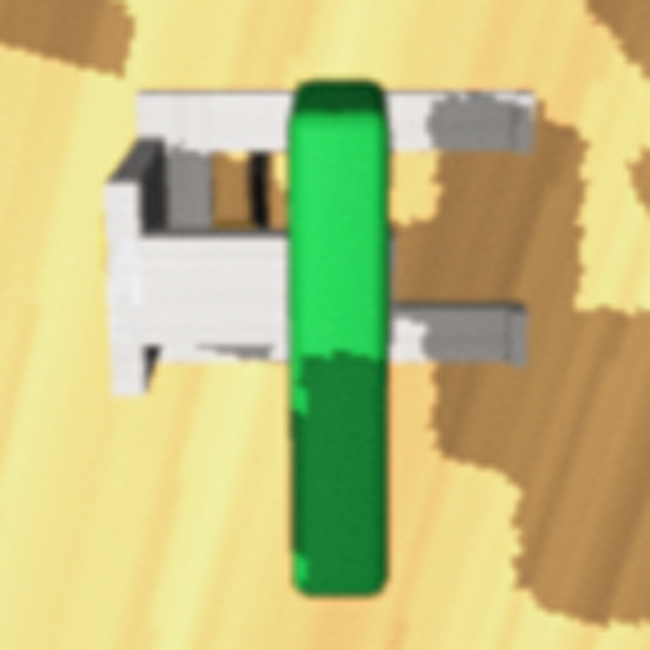

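servo_tool --targets '[0,0,1.5,0,0,0,1,0,0.03,2.0,0,0,0,1,0,0.03,2.0,0,0,0,1,0,0,1.5,0,0,0,1,0,0,0.6,0,0,0,1]'

```text
clock: 3.68
position: [471.3, -260.6, 61.4]
tool_rot: [-1.898, -2.5, 0.0]
force: [-0.2, 0.8, -0.5]
finger_gap: 1.0
```

servo_tool --targets '[0,0,0,0,0,0,1,0,0,0,0,0,0,0.4,0,0,0,0,0,0,0.0,0,0,0,0,0,0,0.0,0,0,0,0,0,0,0.0]'

```text
clock: 4.1
position: [473.2, -261.5, 64.6]
tool_rot: [1.897, 2.501, 0.0]
force: [0.1, -0.8, 0.3]
finger_gap: 0.754
```

servo_tool --targets '[0,0,0,0,0,0,0,0,0,0,0,0,0,0,0,0,0,0,0,0,0,0,0,0,0,0,0,0,0,0,0,0,0,0,0]'

```text
clock: 4.52
position: [472.4, -260.9, 63.2]
tool_rot: [-1.898, -2.503, 0.0]
force: [0.2, -0.2, 0.6]
finger_gap: 0.398
```

Run:
```python
from rig import ctrl
from h import *
f=ctrl.grab_frame("wrist")
cv2.imwrite("pics/w3.png",f["frame"][:,:,::-1])
s=ctrl.state();print(s["position"],s["clock"],s["force"],s["finger_gap"],R.from_rotvec(s["tool_rot"]).as_matrix().round(4))
```

```text
[ 472.39731393 -260.89518286   63.22507082] 4.5667 [-0.4185365   0.3966361  -0.35759678] 0.3537176478541037 [[-2.696e-01  9.630e-01 -1.000e-04]
 [ 9.630e-01  2.696e-01  0.000e+00]
 [ 0.000e+00 -1.000e-04 -1.000e+00]]
```

View pics/w3.png

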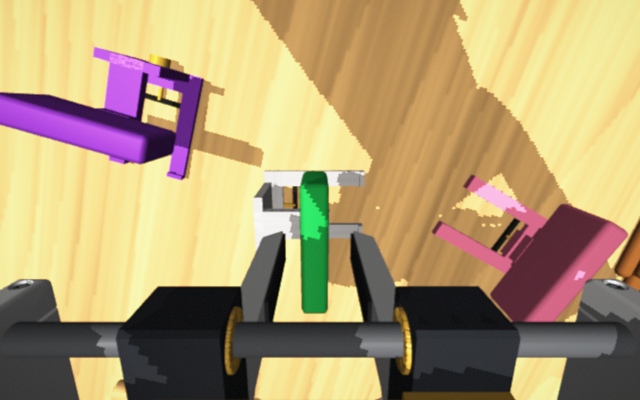

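servo_tool --targets '[0,0,0,0,0,0,0,0,0,0,0,0,0,0,0,0,0,0,0,0,0,0,0,0,0,0,0,0,0,0,0,0,0,0,0]'

```text
clock: 4.98
position: [472.2, -261.0, 63.2]
tool_rot: [-1.898, -2.503, 0.0]
force: [-0.9, -0.4, -0.8]
finger_gap: 0.168
```

Run:
```python
from rig import ctrl
from h import *
f=ctrl.grab_frame("wrist")
cv2.imwrite("pics/w4.png",f["frame"][:,:,::-1])
s=ctrl.state();print(s["position"],s["clock"],s["force"],s["finger_gap"],R.from_rotvec(s["tool_rot"]).as_matrix().round(4))
print(proj(f,[473,-261.,100]),[proj(f,X) for X in ([472.4-10.8,-260.9+38.5,100],[472.4+10.8,-260.9-38.5,100])])
```

```text
[ 472.26382547 -260.94503568   63.22358492] 5.0333 [-0.57230619  0.39159402  0.32696761] 0.16539430694148302 [[-2.696e-01  9.630e-01 -3.000e-04]
 [ 9.630e-01  2.696e-01 -1.000e-04]
 [ 0.000e+00 -3.000e-04 -1.000e+00]]
[252.42768816 318.18574798] [array([181.98540097, 317.11580944]), array([314.38346042, 317.2732649 ])]
```

View pics/w4.png

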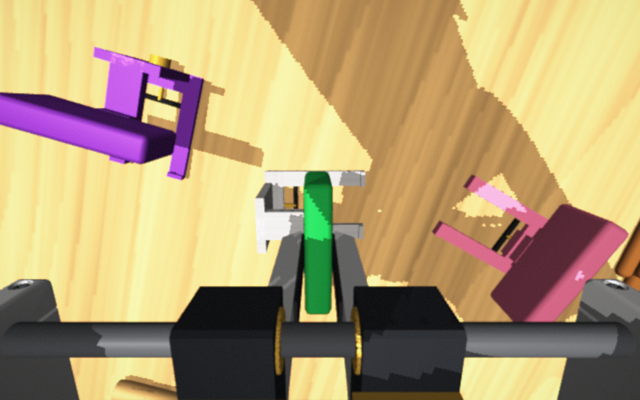

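servo_tool --targets '[0,0,-0.2,0,0,0,0,0,0,-0.5,0,0,0,0,0,0,-1.0,0,0,0,0,0,0,-1.5,0,0,0,0,0,0,-2.0,0,0,0,0]'

```text
clock: 5.45
position: [471.7, -260.3, 115.1]
tool_rot: [-1.897, -2.501, -0.0]
force: [0.0, -0.1, -1.2]
finger_gap: 0.164
```

```bash
python3 plan.py 507.7 -4 195 15.6 20
```

```text
at [ 471.7 -260.3  115.1] delta [ 36.  256.3  79.9] rot [-0.0016 -0.0022  0.0008] n 15 heading y 15.64
[1.58, 0.69, -0.53, -0.0, -0.0, 0.0]
[1.58, 0.69, -0.53, -0.0, -0.0, 0.0]
[1.58, 0.69, -0.53, -0.0, -0.0, 0.0]
[1.58, 0.69, -0.53, -0.0, -0.0, 0.0]
[1.58, 0.69, -0.53, -0.0, -0.0, 0.0]
[1.58, 0.69, -0.53, -0.0, -0.0, 0.0]
[1.58, 0.69, -0.53, -0.0, -0.0, 0.0]
[1.58, 0.69, -0.53, -0.0, -0.0, 0.0]
[1.58, 0.69, -0.53, -0.0, -0.0, 0.0]
[1.58, 0.69, -0.53, -0.0, -0.0, 0.0]
[1.58, 0.69, -0.53, -0.0, -0.0, 0.0]
[1.58, 0.69, -0.53, -0.0, -0.0, 0.0]
[1.58, 0.69, -0.53, -0.0, -0.0, 0.0]
[1.58, 0.69, -0.53, -0.0, -0.0, 0.0]
[1.58, 0.69, -0.53, -0.0, -0.0, 0.0]
```

servo_tool --targets '[0.8,0.4,-1.5,0,0,0,0,1.6,0.7,-1.5,0,0,0,0,1.6,0.7,-1.0,0,0,0,0,1.6,0.7,-1.0,0,0,0,0,1.6,0.7,-1.0,0,0,0,0]'

```text
clock: 5.87
position: [484.2, -182.3, 177.1]
tool_rot: [1.898, 2.501, 0.001]
force: [0.1, 0.2, -2.0]
finger_gap: 0.167
```

servo_tool --targets '[1.7,0.7,-1.0,0,0,0,0,1.7,0.7,-1.0,0,0,0,0,1.7,0.7,0,0,0,0,0,1.7,0.7,0,0,0,0,0,1.6,0.7,0,0,0,0,0]'

```text
clock: 6.28
position: [495.2, -91.7, 196.8]
tool_rot: [1.897, 2.502, 0.001]
force: [0.7, -0.4, -1.5]
finger_gap: 0.164
```

servo_tool --targets '[1.6,0.8,0,0,0,0,0,1.6,0.8,0,0,0,0,0,1.6,0.8,0,0,0,0,0,1.6,0.6,0,0,0,0,0,1.0,0.4,0,0,0,0,0]'

```text
clock: 6.7
position: [507.9, -10.6, 196.3]
tool_rot: [1.896, 2.504, 0.002]
force: [-0.2, 0.2, -1.5]
finger_gap: 0.167
```

Run:
```python
from rig import ctrl
from h import *
import pickle
f=ctrl.grab_frame("wrist");pickle.dump(f,open("w5.pkl","wb"))
cv2.imwrite("pics/w5.png",f["frame"][:,:,::-1])
for n in ("cap_rim","cap","puller_lips","pot_shoulder"):
    print(n,[(tuple(round(v) for v in d["point"]),round(d["p"],2)) for d in ctrl.landmark_of(n,"wrist")][:4])
s=ctrl.state();print(s["position"],s["clock"],s["force"],s["finger_gap"])
```

```text
cap_rim [((181, 224), 0.65), ((184, 427), 0.64)]
cap [((177, 414), 0.69)]
puller_lips [((318, 146), 0.88)]
pot_shoulder []
[507.64865678 -12.93527066 195.53965654] 6.95 [ 0.15700919 -0.92661242 -1.77265346] 0.16802816592804176
```

View pics/w5.png

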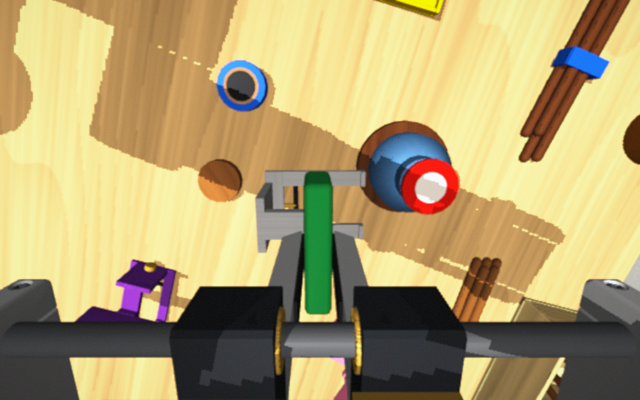

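Run:
```python
from h import *
import pickle
f=pickle.load(open("w5.pkl","rb"));I=f["frame"]
c=I[140:250,250:470,::-1];cv2.imwrite("pics/w5z.png",cv2.resize(c,None,fx=3.6,fy=3.6,interpolation=cv2.INTER_CUBIC))
g=I.astype(int);red=((g[:,:,0]>150)&(g[:,:,1]<80)&(g[:,:,2]<90)).astype(np.uint8)
ct=max(cv2.findContours(red,0,2)[0],key=cv2.contourArea);print("red",cv2.fitEllipse(cv2.convexHull(ct)),cv2.boundingRect(ct))
w=((g.min(2)>170)&(g.max(2)-g.min(2)<40)).astype(np.uint8);w[:150]=0;w[220:]=0;w[:,:405]=0;w[:,460:]=0
cw=max(cv2.findContours(w,0,2)[0],key=cv2.contourArea);e=cv2.fitEllipse(cw);print("white",e)
X=atz(f,(e[0][1],e[0][0]),113);print("cap axis from white",X, "rim ctr",atz(f,cv2.fitEllipse(cv2.convexHull(ct))[0][::-1],110))
P=np.array([507.65,-12.94,195.54]);rot=np.radians(15.6)
px=np.array([np.cos(rot),np.sin(rot),0]);py=np.array([-np.sin(rot),np.cos(rot),0]);O=P-[0,0,63.2]
print("cap in puller frame",(X-O)@px,(X-O)@py)
for L in ([39.5,29,5],[39.5,17,5],[39.5,-17,5],[39.5,-29,5],[39.5,29,8],[39.5,-29,8],[-42,20,54],[-42,-20,54]):
    print(L,proj(f,O+L[0]*px+L[1]*py+[0,0,L[2]]).round(1))
```

```text
red ((429.8601379394531, 185.9646759033203), (53.93476486206055, 57.938873291015625), 48.132530212402344) (402, 159, 57, 55)
white ((430.37774658203125, 187.24378967285156), (27.522947311401367, 31.354827880859375), 47.741119384765625)
cap axis from white [603.79163267  25.08853739 113.        ] rim ctr [604.11581859  25.67376673 110.        ]
cap in puller frame 102.82664914955167 10.77327307852373
[39.5, 29, 5] [172.3 364.5]
[39.5, 17, 5] [186.6 363.9]
[39.5, -17, 5] [225.5 362.4]
[39.5, -29, 5] [238.7 361.8]
[39.5, 29, 8] [173. 365.]
[39.5, -29, 8] [240.  362.3]
[-42, 20, 54] [198.8 253.9]
[-42, -20, 54] [253.  256.7]
```

View pics/w5z.png

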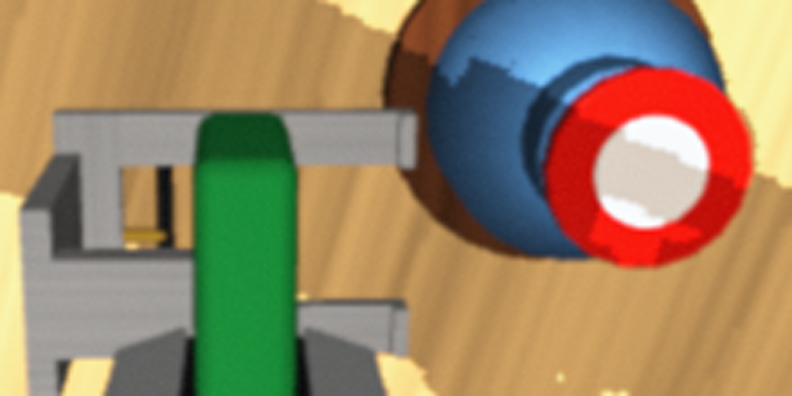

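servo_tool --targets '[0.3,0,0.5,0,0,0,0,0.4,0,1.0,0,0,0,0,0.3,0,1.2,0,0,0,0,0,0,0.7,0,0,0,0,0,0,0.2,0,0,0,0]'

```text
clock: 7.37
position: [503.3, -2.4, 156.2]
tool_rot: [-1.896, -2.5, 0.004]
force: [0.3, -0.1, -2.9]
finger_gap: 0.167
```

servo_tool --targets '[0,1.0,0,0,0,0,0,0,1.0,0,0,0,0,0,0,0.4,0,0,0,0,0,0,0,0,0,0,0,0,0,0,0,0,0,0,0]'

```text
clock: 7.78
position: [528.7, 4.0, 159.5]
tool_rot: [1.898, 2.503, -0.0]
force: [-0.2, -0.3, -1.3]
finger_gap: 0.165
```

```bash
cat > look.py <<'E'
import sys
from rig import ctrl
from h import *
import pickle
n=sys.argv[1]
f=ctrl.grab_frame("wrist");pickle.dump(f,open(n+".pkl","wb"));s=ctrl.state()
I=f["frame"];c=I[140:260,250:470,::-1];cv2.imwrite(f"pics/{n}z.png",cv2.resize(c,None,fx=3.6,fy=3.6,interpolation=cv2.INTER_CUBIC))
P=np.array(s["position"]);M=R.from_rotvec(s["tool_rot"]).as_matrix();px=M[:,1];py=M[:,0];O=P-[0,0,63.2]
print("P",P.round(2),"yaw",np.degrees(np.arctan2(px[1],px[0])).round(2),"tilt",M[2,:2].round(4),"F",s["force"].round(2),s["clock"],s["finger_gap"])
g=I.astype(int);w=((g.min(2)>150)&(g.max(2)-g.min(2)<45)).astype(np.uint8);w[:140]=0;w[260:]=0
red=((g[:,:,0]>140)&(g[:,:,1]<80)&(g[:,:,2]<90)).astype(np.uint8)
ct=max(cv2.findContours(red,0,2)[0],key=cv2.contourArea);e=cv2.fitEllipse(cv2.convexHull(ct));print("red",e,cv2.boundingRect(ct))
hole=np.zeros_like(red);cv2.drawContours(hole,[ct],-1,1,-1);cs=cv2.findContours(hole&(1-red),0,2)[0]
cw=max(cs,key=cv2.contourArea);m=cv2.fitEllipse(cw);print("white",m)
zt=float(sys.argv[2]) if len(sys.argv)>2 else 113
X=atz(f,m[0][::-1],zt);print("cap",X.round(1),"in puller",((X-O)@px).round(2),((X-O)@py).round(2))
for L in ([39.5,29,5],[39.5,17,5],[39.5,-17,5],[39.5,-29,5]):
    q=proj(f,O+L[0]*px+L[1]*py+[0,0,L[2]]);print(L,q.round(1),"zoom col,row",((q-[140,250])*3.6).round(0)[::-1])
E
python3 look.py w6
```

```text
P [528.45   3.92 159.51] yaw 15.65 tilt [-0.0003  0.0002] F [-0.17 -0.29 -1.81] 7.8333 0.16491880628959643
red ((414.3136291503906, 206.58543395996094), (59.348758697509766, 65.0640640258789), 55.01384353637695) (383, 176, 63, 61)
white ((414.7228088378906, 207.96165466308594), (33.35493469238281, 36.56319808959961), 59.984703063964844)
cap [603.8  25.2 113. ] in puller 78.31 0.13
[39.5, 29, 5] [169.7 365.5] zoom col,row [416. 107.]
[39.5, 17, 5] [184.1 365. ] zoom col,row [414. 159.]
[39.5, -17, 5] [223.3 363.5] zoom col,row [408. 300.]
[39.5, -29, 5] [236.5 362.9] zoom col,row [407. 347.]
```

View pics/w6z.png

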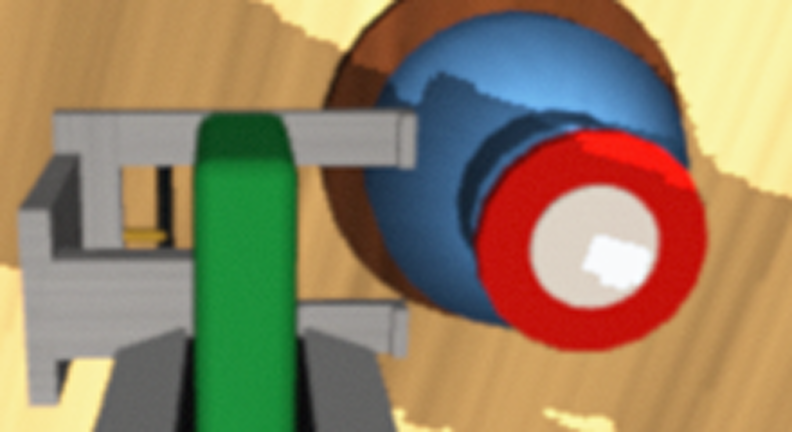

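```bash
cat > rel.py <<'E'
from h import *
import pickle
def rel(n,white,dz,zt=113,ed=(114,165,306,355),cl=(415,415,406,406)):
    f=pickle.load(open(n+".pkl","rb"));E=f["extrinsics"]
    px=E[:3,0].copy();px[2]=0;px/=np.linalg.norm(px);py=np.array([-px[1],px[0],0])
    z=E[2,3]-dz-63.2+5
    C=atz(f,white,zt);pts=[atz(f,(140+e/3.6,250+c/3.6),z) for e,c in zip(ed,cl)]
    print(n,"cam yaw",np.degrees(np.arctan2(px[1],px[0])).round(2),[((p-C)@py).round(2) for p in pts],"mean y of fork rel cap",np.mean([(p-C)@py for p in pts]).round(2),"tip x rel cap",[((p-C)@px).round(1) for p in pts])
f=pickle.load(open("w6.pkl","rb"));dz=f["extrinsics"][2,3]-159.51;print("dz",dz)
if __name__=="__main__":
    rel("w5",(187.24,430.38),dz);rel("w6",(207.96,414.72),dz)
E
python3 rel.py
```

```text
dz 207.90518303597872
w5 cam yaw 15.71 [np.float64(19.01), np.float64(7.22), np.float64(-26.88), np.float64(-39.27)] mean y of fork rel cap -9.98 tip x rel cap [np.float64(-62.8), np.float64(-62.4), np.float64(-63.2), np.float64(-62.7)]
w6 cam yaw 15.65 [np.float64(27.21), np.float64(15.41), np.float64(-18.69), np.float64(-31.08)] mean y of fork rel cap -1.79 tip x rel cap [np.float64(-39.0), np.float64(-38.5), np.float64(-39.3), np.float64(-38.9)]
```

servo_tool --targets '[0.18,0,0.03,0,0,0,0,0,0.4,0,0,0,0,0,0,0.4,0,0,0,0,0,0,0,0,0,0,0,0,0,0,0,0,0,0,0]'

```text
clock: 8.25
position: [535.5, 7.8, 159.0]
tool_rot: [1.898, 2.503, -0.0]
force: [-0.5, -0.5, -1.0]
finger_gap: 0.165
```

servo_tool --targets '[0,0,0,0,0,0,0,0,0,0,0,0,0,0,0,0,0,0,0,0,0,0,0,0,0,0,0,0,0,0,0,0,0,0,0]'

```text
clock: 8.67
position: [535.3, 7.7, 159.0]
tool_rot: [1.899, 2.503, -0.0]
force: [0.2, -0.1, -1.8]
finger_gap: 0.164
```

```bash
python3 look.py w7|tee o
python3 - <<'E'
import re
from rel import *
t=open('o').read();m=re.search(r"white \(\(([\d.]+), ([\d.]+)",t);rel("w7",(float(m[2]),float(m[1])),207.905)
E
```

```text
P [535.27   7.73 159.02] yaw 15.64 tilt [-0.0001  0.0001] F [ 0.05  0.25 -1.63] 8.7167 0.16703673602242403
red ((405.23919677734375, 209.09046936035156), (59.58430099487305, 64.67010498046875), 59.50792694091797) (374, 179, 63, 61)
white ((405.6104736328125, 210.51210021972656), (33.424434661865234, 36.457733154296875), 66.54768371582031)
cap [603.8  25.1 113. ] in puller 70.71 -1.77
[39.5, 29, 5] [169.7 365.9] zoom col,row [417. 107.]
[39.5, 17, 5] [184.2 365.4] zoom col,row [415. 159.]
[39.5, -17, 5] [223.4 363.8] zoom col,row [410. 300.]
[39.5, -29, 5] [236.6 363.3] zoom col,row [408. 348.]
dz 207.90518303597872
w7 cam yaw 15.63 [np.float64(29.18), np.float64(17.38), np.float64(-16.71), np.float64(-29.1)] mean y of fork rel cap 0.19 tip x rel cap [np.float64(-31.7), np.float64(-31.2), np.float64(-32.0), np.float64(-31.6)]
```

View pics/w7z.png

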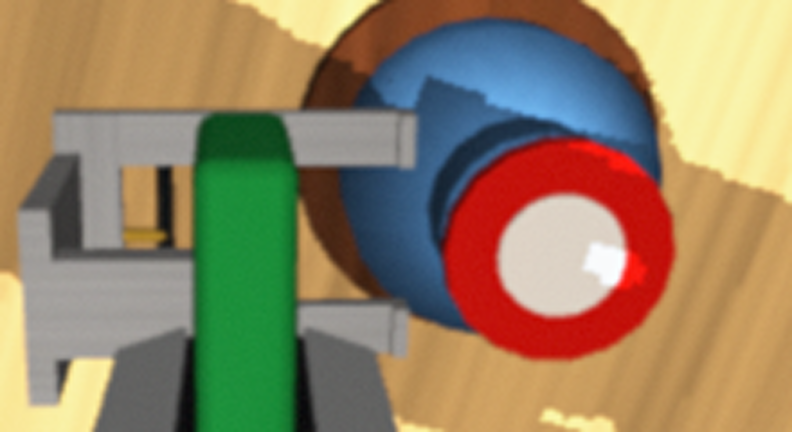

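servo_tool --targets '[0,0.3,0,0,0,0,0,0,0.5,0,0,0,0,0,0,0.5,0,0,0,0,0,0,0.4,0,0,0,0,0,0,0.3,0,0,0,0,0]'

```text
clock: 9.13
position: [555.2, 13.4, 158.8]
tool_rot: [-1.898, -2.503, 0.0]
force: [-0.5, 0.6, -1.0]
finger_gap: 0.162
```

```bash
python3 look.py w8|tee o
python3 - <<'E'
import re
from rel import *
t=open('o').read();m=re.search(r"white \(\(([\d.]+), ([\d.]+)",t);rel("w8",(float(m[2]),float(m[1])),207.905)
E
```

```text
P [555.53  13.48 158.72] yaw 15.66 tilt [0.0001 0.0003] F [ 1.05 -0.36 -2.14] 9.1833 0.16470316200629692
red ((379.2530517578125, 209.38104248046875), (59.802223205566406, 63.95372009277344), 65.38919830322266) (348, 180, 63, 60)
white ((379.6567687988281, 210.61634826660156), (33.69342041015625, 36.05752944946289), 66.00830078125)
cap [603.8  25.1 113. ] in puller 49.6 -1.83
[39.5, 29, 5] [169.7 366.3] zoom col,row [419. 107.]
[39.5, 17, 5] [184.1 365.7] zoom col,row [417. 159.]
[39.5, -17, 5] [223.3 364.2] zoom col,row [411. 300.]
[39.5, -29, 5] [236.5 363.7] zoom col,row [409. 347.]
dz 207.90518303597872
w8 cam yaw 15.64 [np.float64(29.2), np.float64(17.41), np.float64(-16.68), np.float64(-29.07)] mean y of fork rel cap 0.22 tip x rel cap [np.float64(-10.9), np.float64(-10.4), np.float64(-11.3), np.float64(-10.8)]
```

View pics/w8z.png

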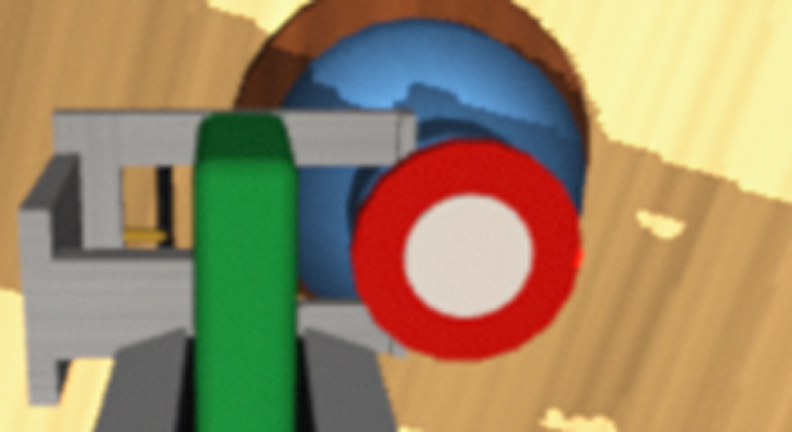

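servo_tool --targets '[-0.02,0.4,-0.03,0,0,0,0,0,0.7,0,0,0,0,0,0,0.7,0,0,0,0,0,0,0.7,0,0,0,0,0,0,0.5,0,0,0,0,0]'

```text
clock: 9.6
position: [584.4, 21.4, 159.1]
tool_rot: [1.898, 2.503, 0.0]
force: [-0.7, 0.1, -1.5]
finger_gap: 0.165
```

servo_tool --targets '[0,0.3,0,0,0,0,0,0,0.2,0,0,0,0,0,0,0,0,0,0,0,0,0,0,0,0,0,0,0,0,0,0,0,0,0,0]'

```text
clock: 10.02
position: [588.1, 22.4, 159.3]
tool_rot: [-1.899, -2.503, 0.0]
force: [-0.1, 0.3, -1.7]
finger_gap: 0.167
```

```bash
python3 look.py w9|tee o
python3 - <<'E'
import re
from rel import *
t=open('o').read();m=re.search(r"white \(\(([\d.]+), ([\d.]+)",t);rel("w9",(float(m[2]),float(m[1])),207.905)
E
```

```text
P [588.13  22.37 159.36] yaw 15.64 tilt [-0.0001 -0.    ] F [ 0.88 -0.33 -2.  ] 10.0667 0.1658174017662371
red ((342.3703918457031, 206.89845275878906), (50.30154800415039, 57.93370056152344), 158.56784057617188) (331, 179, 38, 57)
dz 207.90518303597872Traceback (most recent call last):
  File "look.py", line 14, in <module>
    cw=max(cs,key=cv2.contourArea);m=cv2.fitEllipse(cw);print("white",m)
ValueError: max() iterable argument is empty
Traceback (most recent call last):
TypeError: 'NoneType' object is not subscriptable
```

View pics/w9z.png

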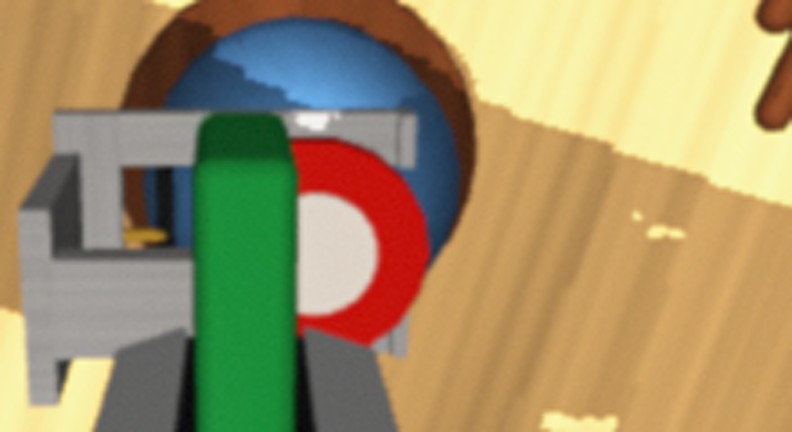

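servo_tool --targets '[0,0.2,0,0,0,0,0,0,0.3,0,0,0,0,0,0,0.2,0,0,0,0,0,0,0.1,0,0,0,0,0,0,0,0,0,0,0,0]'

```text
clock: 10.48
position: [596.3, 24.7, 159.2]
tool_rot: [-1.898, -2.503, 0.0]
force: [-0.2, 0.8, -1.6]
finger_gap: 0.161
```

```bash
cat > fz.py <<'E'
from rig import ctrl
import numpy as np
from scipy.spatial.transform import Rotation as R
F=[];Q=[];T=[]
for i in range(5):
    ctrl.grab_frame("wrist");s=ctrl.state();r=R.from_rotvec(s["tool_rot"]);F.append(r.apply(s["force"],inverse=True));T.append(r.apply(s["ft_torque"],inverse=True));Q.append(s["position"])
print("tool F",np.mean(F,0).round(2),"sd",np.std(F,0).round(2),"T",np.mean(T,0).round(3),"P",np.mean(Q,0).round(2),"drift",(Q[-1]-Q[0]).round(2),"tilt",r.as_matrix()[2,:2].round(4),s["clock"],round(s["finger_gap"],3))
E
python3 fz.py
```

```text
tool F [ 0.23 -0.3   1.53] sd [0.55 0.37 0.24] T [-0.097 -0.055  0.013] P [596.02  24.57 159.21] drift [-0.16 -0.05  0.08] tilt [-0.0001 -0.0001] 10.7333 0.164
```

servo_tool --targets '[0,0.05,0,0,0,0,0,0,0.05,0,0,0,0,0,0,0.05,0,0,0,0,0,0,0.05,0,0,0,0,0,0,0,0,0,0,0,0]'

```text
clock: 11.15
position: [598.0, 25.1, 159.3]
tool_rot: [1.898, 2.503, -0.0]
force: [0.0, -0.3, -1.6]
finger_gap: 0.171
```

servo_tool --targets '[0,0.05,0,0,0,0,0,0,0.05,0,0,0,0,0,0,0.05,0,0,0,0,0,0,0,0,0,0,0,0,0,0,0,0,0,0,0]'

```text
clock: 11.57
position: [599.4, 25.5, 159.3]
tool_rot: [1.898, 2.503, -0.0]
force: [-0.0, 0.6, -1.9]
finger_gap: 0.166
```

```bash
python3 fz.py
```

```text
tool F [-0.21 -0.15  1.3 ] sd [0.46 0.22 0.46] T [-0.101 -0.066 -0.013] P [599.38  25.51 159.26] drift [ 0.   -0.03  0.06] tilt [-0.0001 -0.    ] 11.8167 0.163
```

servo_tool --targets '[0,0.03,0,0,0,0,0,0,0.03,0,0,0,0,0,0,0.04,0,0,0,0,0,0,0,0,0,0,0,0,0,0,0,0,0,0,0]'

```text
clock: 12.23
position: [600.4, 25.8, 159.3]
tool_rot: [1.898, 2.503, -0.0]
force: [-1.1, 0.2, -2.1]
finger_gap: 0.168
```

servo_tool --targets '[0,0.03,0,0,0,0,0,0,0.03,0,0,0,0,0,0,0.04,0,0,0,0,0,0,0,0,0,0,0,0,0,0,0,0,0,0,0]'

```text
clock: 12.65
position: [601.3, 26.1, 159.3]
tool_rot: [1.898, 2.503, -0.0]
force: [0.1, 0.1, -1.9]
finger_gap: 0.17
```

```bash
python3 fz.py; python3 look.py w10
```

```text
tool F [-0.24  0.11  1.78] sd [0.49 0.52 0.84] T [-0.092 -0.061 -0.007] P [601.32  26.06 159.26] drift [-0.03  0.   -0.02] tilt [-0. -0.] 12.9 0.167
P [601.3   26.04 159.26] yaw 15.64 tilt [-0.0001 -0.    ] F [-0.21  0.76 -1.3 ] 12.95 0.16190672397461991
red ((334.1995544433594, 207.55418395996094), (33.23664093017578, 49.40424346923828), 174.4111328125) (332, 182, 20, 51)Traceback (most recent call last):
  File "look.py", line 14, in <module>
    cw=max(cs,key=cv2.contourArea);m=cv2.fitEllipse(cw);print("white",m)
ValueError: max() iterable argument is empty
```

View pics/w10z.png

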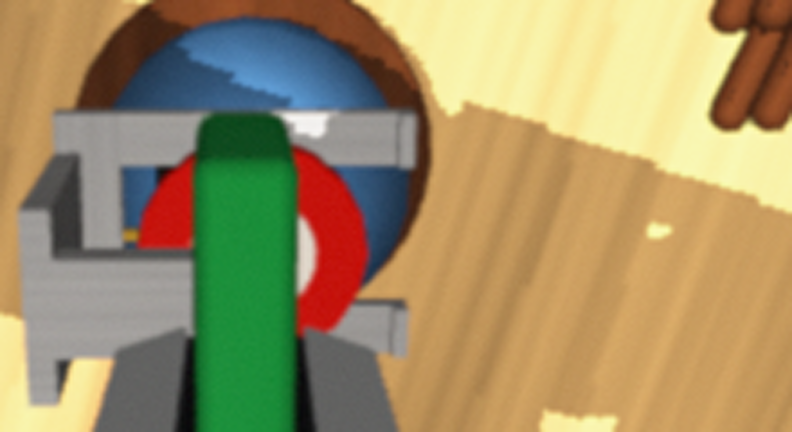

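servo_tool --targets '[0,0.03,0,0,0,0,0,0,0.03,0,0,0,0,0,0,0.04,0,0,0,0,0,0,0,0,0,0,0,0,0,0,0,0,0,0,0]'

```text
clock: 13.37
position: [602.3, 26.3, 159.2]
tool_rot: [1.898, 2.503, -0.0]
force: [1.0, -0.2, -1.4]
finger_gap: 0.162
```

servo_tool --targets '[0,0.03,0,0,0,0,0,0,0.03,0,0,0,0,0,0,0.02,0,0,0,0,0,0,0,0,0,0,0,0,0,0,0,0,0,0,0]'

```text
clock: 13.78
position: [603.1, 26.5, 159.3]
tool_rot: [1.898, 2.503, -0.0]
force: [-0.2, -0.1, -1.3]
finger_gap: 0.166
```

```bash
python3 fz.py
```

```text
tool F [-0.07  0.1   1.61] sd [0.55 0.61 0.39] T [-0.109 -0.056  0.003] P [603.04  26.53 159.27] drift [-0.04  0.02 -0.01] tilt [-0.0001 -0.0001] 14.0333 0.168
```

Now nearing the estimated contact; continue in 0.6 mm steps.

servo_tool --targets '[0,0.03,0,0,0,0,0,0,0.03,0,0,0,0,0,0,0.0,0,0,0,0,0,0,0,0,0,0,0,0,0,0,0,0,0,0,0]'

```text
clock: 14.45
position: [603.6, 26.7, 159.3]
tool_rot: [1.898, 2.503, -0.0]
force: [-0.4, -0.3, -2.1]
finger_gap: 0.165
```

```bash
python3 fz.py
```

```text
tool F [-0.23 -0.04  1.51] sd [0.2  0.11 0.3 ] T [-0.095 -0.01  -0.011] P [603.62  26.7  159.27] drift [-0.01 -0.03  0.01] tilt [-0.0001 -0.    ] 14.7 0.166
```

servo_tool --targets '[0,0.03,0,0,0,0,0,0,0.03,0,0,0,0,0,0,0.0,0,0,0,0,0,0,0,0,0,0,0,0,0,0,0,0,0,0,0]'

```text
clock: 15.12
position: [604.2, 26.8, 159.2]
tool_rot: [1.898, 2.503, -0.0]
force: [-0.6, -0.3, -2.0]
finger_gap: 0.167
```

```bash
python3 fz.py
```

```text
tool F [0.16 0.11 1.61] sd [0.49 0.38 0.74] T [-0.081 -0.054  0.016] P [604.21  26.86 159.26] drift [-0.03 -0.04 -0.01] tilt [-0.0001 -0.    ] 15.3667 0.165
```

servo_tool --targets '[0,0.03,0,0,0,0,0,0,0.03,0,0,0,0,0,0,0.0,0,0,0,0,0,0,0,0,0,0,0,0,0,0,0,0,0,0,0]'

```text
clock: 15.78
position: [604.8, 27.0, 159.2]
tool_rot: [1.898, 2.503, -0.0]
force: [-0.0, 0.1, -1.9]
finger_gap: 0.165
```

```bash
python3 fz.py
```

```text
tool F [ 0.35 -0.05  2.04] sd [0.42 0.36 0.56] T [-0.089 -0.043 -0.007] P [604.78  27.02 159.26] drift [-0.02 -0.02 -0.01] tilt [-0.0001  0.    ] 16.0333 0.165
```

servo_tool --targets '[0,0.03,0,0,0,0,0,0,0.03,0,0,0,0,0,0,0.0,0,0,0,0,0,0,0,0,0,0,0,0,0,0,0,0,0,0,0]'

```text
clock: 16.45
position: [605.2, 27.1, 159.2]
tool_rot: [-1.898, -2.503, 0.001]
force: [-2.1, 0.1, -1.0]
finger_gap: 0.166
```

```bash
python3 fz.py
```

```text
tool F [ 0.21 -1.    1.99] sd [0.26 0.47 0.33] T [ 0.174 -0.045 -0.   ] P [605.21  27.15 159.19] drift [ 0.01  0.   -0.02] tilt [-0.0001 -0.0004] 16.7 0.164
```

servo_tool --targets '[0,0.03,0,0,0,0,0,0,0.0,0,0,0,0,0,0,0.0,0,0,0,0,0,0,0,0,0,0,0,0,0,0,0,0,0,0,0]'

```text
clock: 17.12
position: [605.5, 27.2, 159.2]
tool_rot: [-1.898, -2.503, 0.001]
force: [-1.0, -0.1, -1.3]
finger_gap: 0.167
```

```bash
python3 fz.py
```

```text
tool F [ 0.21 -2.09  1.37] sd [0.36 0.5  0.55] T [ 0.392 -0.064  0.026] P [605.49  27.23 159.17] drift [ 0.04 -0.01 -0.01] tilt [-0.     -0.0004] 17.3667 0.163
```

servo_tool --targets '[0,0,-0.1,0,0,0,0,0,0,-0.15,0,0,0,0,0,0,-0.1,0,0,0,0,0,0,-0.05,0,0,0,0,0,0,-0.05,0,0,0,0]'

```text
clock: 17.78
position: [605.4, 27.3, 163.4]
tool_rot: [-1.898, -2.503, 0.001]
force: [-2.0, -0.9, -3.8]
finger_gap: 0.168
```

servo_tool --targets '[0,0,-0.05,0,0,0,0,0,0,-0.05,0,0,0,0,0,0,-0.05,0,0,0,0,0,0,-0.05,0,0,0,0,0,0,0,0,0,0,0]'

```text
clock: 18.2
position: [605.4, 27.3, 165.2]
tool_rot: [-1.898, -2.502, 0.001]
force: [-0.3, -0.4, -7.3]
finger_gap: 0.163
```

```bash
python3 fz.py
```

```text
tool F [ 0.04 -1.6   7.25] sd [0.41 0.22 0.27] T [ 0.31  -0.028 -0.007] P [605.4   27.3  165.17] drift [-0.   -0.02  0.04] tilt [ 0.0003 -0.001 ] 18.45 0.166
```

servo_tool --targets '[0,0,-0.05,0,0,0,0,0,0,-0.05,0,0,0,0,0,0,-0.05,0,0,0,0,0,0,-0.05,0,0,0,0,0,0,0,0,0,0,0]'

```text
clock: 18.87
position: [605.1, 27.3, 166.0]
tool_rot: [-1.897, -2.501, 0.002]
force: [0.0, -0.5, -15.9]
finger_gap: 0.168
```

servo_tool --targets '[0,0,-0.05,0,0,0,0,0,0,-0.05,0,0,0,0,0,0,-0.05,0,0,0,0,0,0,-0.05,0,0,0,0,0,0,0,0,0,0,0]'

```text
clock: 19.28
position: [607.9, 27.2, 174.5]
tool_rot: [1.894, 2.497, 0.008]
force: [-0.6, 0.0, -1.2]
finger_gap: 0.17
```

```bash
python3 fz.py
```

```text
tool F [0.15 0.09 1.9 ] sd [0.32 0.37 0.55] T [-0.11  -0.059 -0.024] P [607.41  27.23 173.38] drift [-1.34 -0.03 -2.54] tilt [-0.0015  0.0041] 19.5333 0.168
```

```bash
python3 fz.py; python3 look.py w11 2>/dev/null
python3 - <<'E'
from rig import ctrl
import cv2
f=ctrl.grab_frame("scene");c=f["frame"][130:250,240:400,::-1];cv2.imwrite("pics/s11.png",cv2.resize(c,None,fx=4,fy=4,interpolation=cv2.INTER_CUBIC))
E
```

```text
tool F [-0.16  0.05  1.82] sd [0.42 0.51 0.65] T [-0.104 -0.066 -0.021] P [605.99  27.26 170.49] drift [-0.68 -0.   -1.49] tilt [-0.0002  0.0002] 19.7833 0.165
P [605.64  27.25 169.7 ] yaw 15.64 tilt [-0.0001 -0.0001] F [ 0.4   0.74 -0.56] 19.8333 0.16700235046154782
red ((331.7682189941406, 209.45370483398438), (28.419902801513672, 45.62926483154297), 176.1160430908203) (333, 187, 14, 46)
```

View pics/w11z.png

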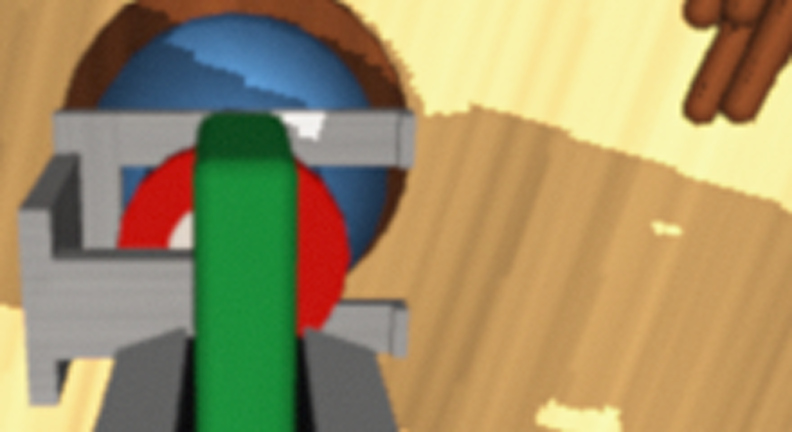

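View pics/s11.png

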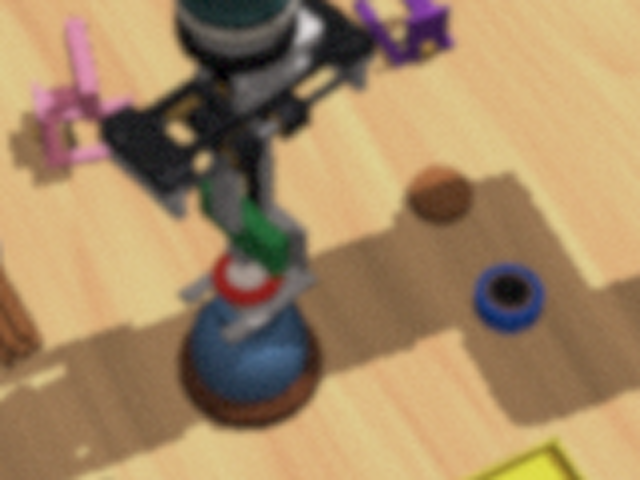

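servo_tool --targets '[0,0,-0.1,0,0,0,0,0,0,-0.15,0,0,0,0,0,0,-0.2,0,0,0,0,0,0,-0.25,0,0,0,0,0,0,-0.3,0,0,0,0]'

```text
clock: 20.3
position: [605.6, 27.3, 179.9]
tool_rot: [-1.898, -2.503, 0.0]
force: [-0.9, -0.3, -1.8]
finger_gap: 0.164
```

servo_tool --targets '[0,0,-0.3,0,0,0,0,0,0,-0.3,0,0,0,0,0,0,-0.3,0,0,0,0,0,0,-0.3,0,0,0,0,0,0,-0.3,0,0,0,0]'

```text
clock: 20.72
position: [605.7, 27.3, 195.1]
tool_rot: [1.898, 2.503, -0.0]
force: [0.9, 0.5, -2.2]
finger_gap: 0.162
```

```bash
python3 fz.py; python3 look.py w12 2>/dev/null
python3 - <<'E'
from rig import ctrl
import cv2
f=ctrl.grab_frame("scene");c=f["frame"][130:250,240:400,::-1];cv2.imwrite("pics/s12.png",cv2.resize(c,None,fx=4,fy=4,interpolation=cv2.INTER_CUBIC))
E
```

```text
tool F [-0.01  0.34  2.21] sd [0.23 0.41 0.36] T [-0.113 -0.051  0.013] P [605.82  27.25 195.23] drift [-0.4   0.03 -1.23] tilt [-0.     -0.0003] 20.9667 0.165
P [605.52  27.27 194.51] yaw 15.64 tilt [ 0.     -0.0005] F [ 1.06 -0.2  -2.02] 21.0167 0.16256781348053553
red ((327.5147705078125, 207.73756408691406), (36.73225784301758, 49.65953826904297), 2.9976208209991455) (332, 183, 15, 49)
```

View pics/w12z.png

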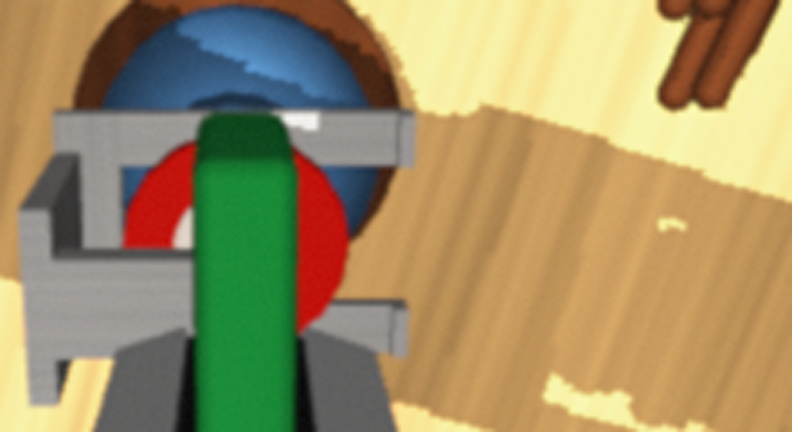

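View pics/s12.png

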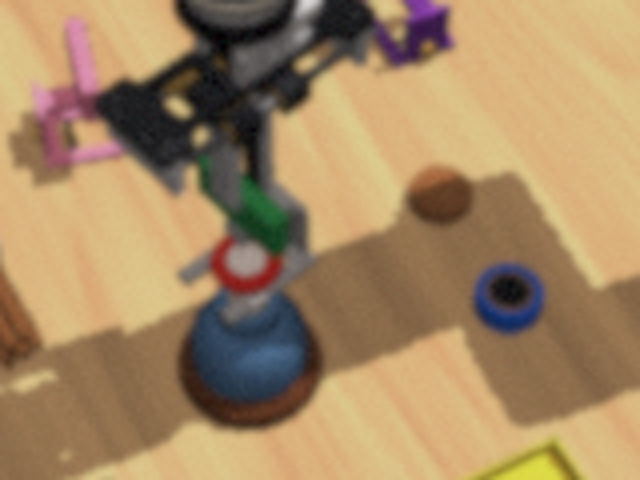

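servo_tool --targets '[0,0,-0.3,0,0,0,0,0,0,-0.6,0,0,0,0,0,0,-0.9,0,0,0,0,0,0,-0.7,0,0,0,0,0,0,-0.3,0,0,0,0]'

```text
clock: 21.48
position: [606.5, 27.2, 225.3]
tool_rot: [1.897, 2.501, 0.003]
force: [0.4, 0.2, -1.9]
finger_gap: 0.17
```

servo_tool --targets '[0.2,0,0,0,0,0,0,0.4,0,0,0,0,0,0,0.7,-0.1,0,0,0,0,0,1.0,-0.15,0,0,0,0,0,1.3,-0.2,0,0,0,0,0]'

```text
clock: 21.9
position: [591.0, 61.4, 222.1]
tool_rot: [-1.899, -2.502, 0.001]
force: [-0.4, 0.3, -1.6]
finger_gap: 0.166
```

servo_tool --targets '[1.5,-0.2,0,0,0,0,0,1.6,-0.25,0,0,0,0,0,1.6,-0.25,0,0,0,0,0,1.6,-0.25,0,0,0,0,0,1.6,-0.25,0,0,0,0,0]'

```text
clock: 22.32
position: [557.5, 135.7, 222.8]
tool_rot: [-1.897, -2.504, -0.0]
force: [0.5, 0.1, -1.3]
finger_gap: 0.169
```

servo_tool --targets '[1.6,-0.25,0,0,0,0,0,1.6,-0.25,0,0,0,0,0,1.6,-0.25,0,0,0,0,0,1.5,-0.25,0,0,0,0,0,1.3,-0.2,0,0,0,0,0]'

```text
clock: 22.73
position: [525.2, 205.7, 222.9]
tool_rot: [-1.896, -2.504, -0.0]
force: [0.3, -1.4, -2.0]
finger_gap: 0.168
```

servo_tool --targets '[1.1,-0.2,0,0,0,0,0,0.9,-0.1,0,0,0,0,0,0.7,-0.1,0,0,0,0,0,0.5,0,0,0,0,0,0,0.3,0,0,0,0,0,0]'

```text
clock: 23.15
position: [513.3, 236.6, 222.7]
tool_rot: [1.898, 2.503, -0.0]
force: [-0.1, 0.4, -2.7]
finger_gap: 0.165
```

```bash
python3 fz.py
python3 - <<'E'
from rig import ctrl
import cv2,pickle
for n in ("scene","top","wrist"):
    f=ctrl.grab_frame(n);cv2.imwrite(f"pics/{n}13.png",f["frame"][:,:,::-1]);pickle.dump(f,open(f"{n}13.pkl","wb"))
print(ctrl.state()["position"])
E
```

```text
tool F [-0.02 -0.25  1.91] sd [0.31 0.52 0.3 ] T [-0.107 -0.043  0.014] P [513.56 236.08 222.66] drift [ 0.43 -1.23  0.01] tilt [-0.0004 -0.0001] 23.4 0.161
[513.6506249  235.68352645 222.71568682]
```

View pics/wrist13.png

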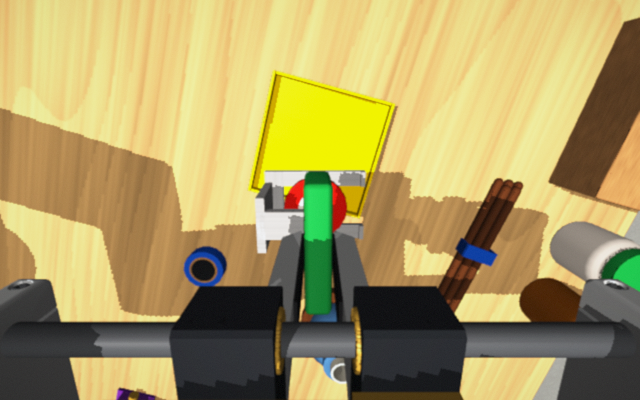

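View pics/scene13.png

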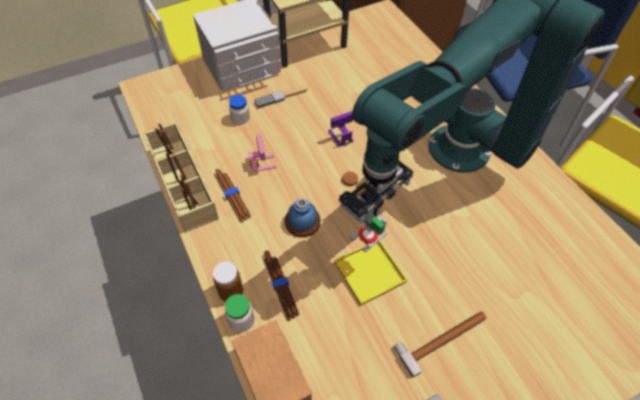

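```bash
python3 - <<'E'
from h import *
import pickle
f=pickle.load(open("wrist13.pkl","rb"))
c=[atz(f,p,18) for p in [(72,276),(103,396),(216,360),(188,250)]]
for q in c:print(q.round(1))
print(np.mean(c,0).round(1),[np.linalg.norm(c[i]-c[(i+1)%4]).round(0) for i in range(4)])
E
python3 plan.py 508 257 222 15.64
```

```text
[436.  335.5  18. ]
[581.8 340.2  18. ]
[583.2 193.5  18. ]
[436.8 191.7  18. ]
[509.5 265.2  18. ] [np.float64(146.0), np.float64(147.0), np.float64(146.0), np.float64(144.0)]
at [513.7 235.7 222.7] delta [-5.7 21.3 -0.7] rot [-0.      0.0002 -0.0008] n 5 heading y 15.59
[0.44, 0.01, 0.01, -0.0, 0.0, -0.0]
[0.44, 0.01, 0.01, -0.0, 0.0, -0.0]
[0.44, 0.01, 0.01, -0.0, 0.0, -0.0]
[0.44, 0.01, 0.01, -0.0, 0.0, -0.0]
[0.44, 0.01, 0.01, -0.0, 0.0, -0.0]
```

servo_tool --targets '[0.3,0,0,0,0,0,0,0.7,0.1,0.5,0,0,0,0,0.9,0.1,1.0,0,0,0,0,0.6,0.1,1.5,0,0,0,0,0.3,0,1.5,0,0,0,0]'

```text
clock: 23.97
position: [508.4, 265.6, 176.6]
tool_rot: [-1.897, -2.504, -0.001]
force: [0.2, -1.1, -1.1]
finger_gap: 0.165
```

servo_tool --targets '[0,0,1.5,0,0,0,0,0,0,1.5,0,0,0,0,0,0,1.2,0,0,0,0,0,0,0.8,0,0,0,0,0,0,0.4,0,0,0,0]'

```text
clock: 24.38
position: [507.7, 264.0, 121.5]
tool_rot: [-1.897, -2.502, 0.004]
force: [-0.4, 0.2, -1.6]
finger_gap: 0.167
```

```bash
python3 fz.py
python3 - <<'E'
from rig import ctrl
import cv2,pickle
for n in ("scene","wrist"):
    f=ctrl.grab_frame(n);cv2.imwrite(f"pics/{n}14.png",f["frame"][:,:,::-1]);pickle.dump(f,open(f"{n}14.pkl","wb"))
E
```

```text
tool F [ 0.18 -0.28  2.27] sd [0.5  0.38 0.67] T [-0.073 -0.065 -0.008] P [508.71 264.05 123.55] drift [1.7  0.31 3.33] tilt [0.0002 0.0022] 24.6333 0.166
```

View pics/wrist14.png

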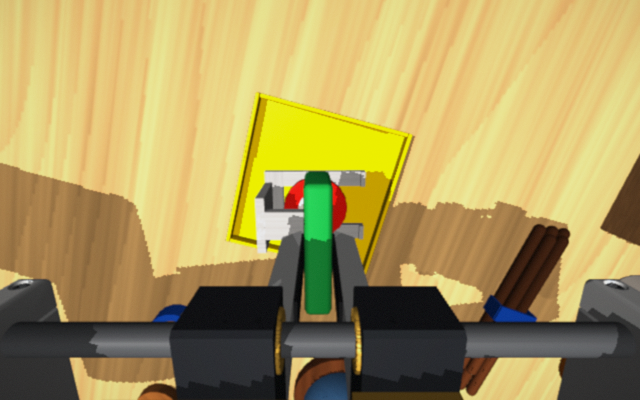

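```bash
python3 - <<'E'
from h import *
import pickle
f=pickle.load(open("wrist14.pkl","rb"))
c=[atz(f,p,18) for p in [(93,259),(133,412),(241,229)]]
for q in c:print(q.round(1))
print("ctr",((c[1]+c[2])/2).round(1))
E
python3 fz.py
```

```text
[434.9 336.9  18. ]
[580.  340.6  18. ]
[437.7 188.7  18. ]
ctr [508.9 264.7  18. ]
tool F [0.14 0.16 2.15] sd [0.5  0.49 0.18] T [-0.098 -0.045 -0.   ] P [509.13 263.99 124.43] drift [-0.4  -0.2  -0.74] tilt [-0.0001  0.0006] 24.9833 0.164
```

servo_tool --targets '[0,0,0.4,0,0,0,0,0,0,0.7,0,0,0,0,0,0,0.7,0,0,0,0,0,0,0.4,0,0,0,0,0,0,0.2,0,0,0,0]'

```text
clock: 25.4
position: [507.8, 263.5, 97.9]
tool_rot: [-1.898, -2.502, 0.004]
force: [0.7, -0.3, -1.9]
finger_gap: 0.167
```

servo_tool --targets '[0,0,0.1,0,0,0,0,0,0,0.1,0,0,0,0,0,0,0.1,0,0,0,0,0,0,0.1,0,0,0,0,0,0,0.1,0,0,0,0]'

```text
clock: 25.82
position: [509.0, 264.0, 95.1]
tool_rot: [1.898, 2.503, 0.001]
force: [-0.3, -0.6, -1.5]
finger_gap: 0.164
```

servo_tool --targets '[0,0,0.1,0,0,0,0,0,0,0.1,0,0,0,0,0,0,0.1,0,0,0,0,0,0,0.1,0,0,0,0,0,0,0.1,0,0,0,0]'

```text
clock: 26.23
position: [508.8, 263.9, 89.7]
tool_rot: [1.898, 2.503, 0.0]
force: [0.1, 0.3, -2.0]
finger_gap: 0.166
```

```bash
python3 fz.py
python3 - <<'E'
from rig import ctrl
import cv2,pickle
f=ctrl.grab_frame("scene");c=f["frame"][180:320,290:450,::-1];cv2.imwrite("pics/s15.png",cv2.resize(c,None,fx=4,fy=4,interpolation=cv2.INTER_CUBIC))
f=ctrl.grab_frame("wrist");c=f["frame"][140:260,230:400,::-1];cv2.imwrite("pics/w15.png",cv2.resize(c,None,fx=4,fy=4,interpolation=cv2.INTER_CUBIC))
E
```

```text
tool F [0.41 0.27 1.43] sd [0.56 0.16 0.32] T [-0.131 -0.031  0.013] P [508.7  263.87  89.6 ] drift [0.16 0.06 0.36] tilt [-0.0001  0.0001] 26.4833 0.167
```

View pics/s15.png

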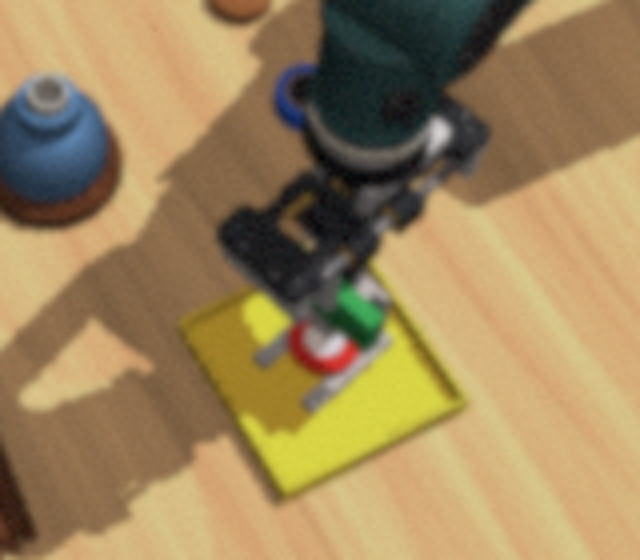

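View pics/w15.png

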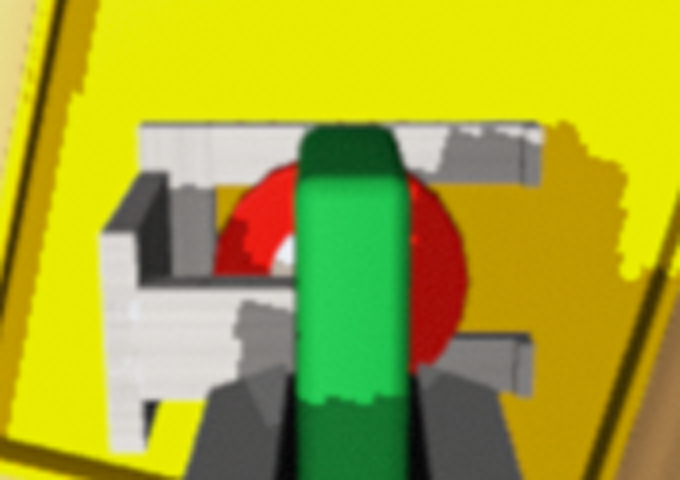

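servo_tool --targets '[0,0,0.15,0,0,0,0,0,0,0.2,0,0,0,0,0,0,0.2,0,0,0,0,0,0,0.2,0,0,0,0,0,0,0.2,0,0,0,0]'

```text
clock: 27.0
position: [508.6, 263.9, 79.9]
tool_rot: [-1.898, -2.503, 0.001]
force: [0.5, -0.6, -1.2]
finger_gap: 0.167
```

servo_tool --targets '[0,0,0.2,0,0,0,0,0,0,0.2,0,0,0,0,0,0,0.2,0,0,0,0,0,0,0.2,0,0,0,0,0,0,0.1,0,0,0,0]'

```text
clock: 27.42
position: [508.6, 263.8, 70.9]
tool_rot: [-1.898, -2.503, 0.001]
force: [-0.2, -0.3, -3.1]
finger_gap: 0.164
```

```bash
python3 fz.py
python3 - <<'E'
from rig import ctrl
import cv2,pickle
f=ctrl.grab_frame("wrist");c=f["frame"][140:260,230:400,::-1];cv2.imwrite("pics/w16.png",cv2.resize(c,None,fx=4,fy=4,interpolation=cv2.INTER_CUBIC))
E
```

```text
tool F [ 0.44 -0.19  1.75] sd [0.37 0.31 0.32] T [-0.107 -0.026 -0.013] P [508.7  263.87  71.08] drift [0.34 0.14 0.67] tilt [-0.      0.0002] 27.6667 0.168
```

View pics/w16.png

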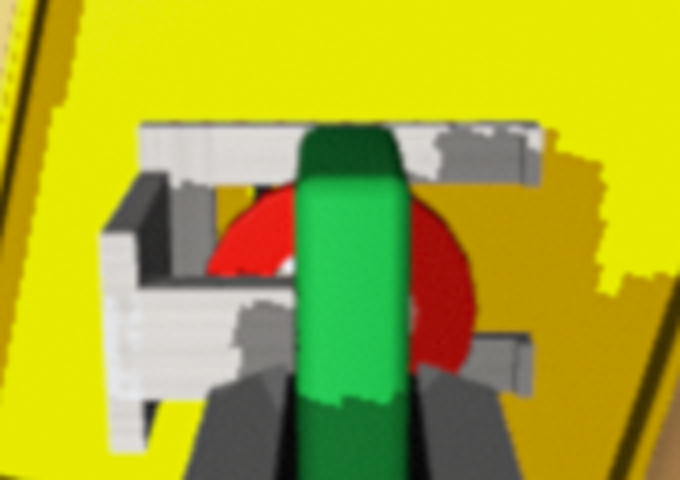

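servo_tool --targets '[0,0,0.1,0,0,0,0,0,0,0.1,0,0,0,0,0,0,0.1,0,0,0,0,0,0,0.05,0,0,0,0,0,0,0,0,0,0,0]'

```text
clock: 28.13
position: [508.6, 263.8, 67.5]
tool_rot: [-1.898, -2.503, 0.001]
force: [-0.3, 1.0, -0.5]
finger_gap: 0.165
```

servo_tool --targets '[0,0,0,0,0,0,0,0,0,0.03,0,0,0,0,0,0,0.03,0,0,0,0,0,0,0,0,0,0,0,0,0,0,0,0,0,0]'

```text
clock: 28.55
position: [508.8, 263.9, 67.2]
tool_rot: [1.898, 2.503, 0.0]
force: [-0.4, -0.3, -1.3]
finger_gap: 0.165
```

```bash
python3 fz.py
```

```text
tool F [0.22 0.19 1.43] sd [0.48 0.54 0.42] T [-0.087 -0.07   0.002] P [508.8  263.91  67.2 ] drift [ 0. -0. -0.] tilt [-0.0001  0.0001] 28.8 0.17
```

servo_tool --targets '[0,0,0.03,0,0,0,0,0,0,0,0,0,0,0,0,0,0,0,0,0,0,0,0,0,0,0,0,0,0,0,0,0,0,0,0]'

```text
clock: 29.22
position: [508.8, 263.9, 67.1]
tool_rot: [1.898, 2.503, 0.0]
force: [-1.1, -0.7, 1.4]
finger_gap: 0.164
```

```bash
python3 fz.py
```

```text
tool F [ 0.11 -1.34 -1.69] sd [0.12 0.44 0.67] T [ 0.127 -0.049  0.016] P [508.81 263.94  67.15] drift [ 0.01 -0.02 -0.03] tilt [-0.0001  0.0002] 29.4667 0.163
```

servo_tool --targets '[0,0,0.03,0,0,0,0,0,0,0,0,0,0,0,0,0,0,0,0,0,0,0,0,0,0,0,0,0,0,0,0,0,0,0,0]'

```text
clock: 29.88
position: [508.8, 263.9, 67.1]
tool_rot: [1.898, 2.503, 0.0]
force: [-1.5, -1.3, 5.3]
finger_gap: 0.171
```

```bash
python3 fz.py
```

```text
tool F [-0.49 -2.51 -5.47] sd [0.26 0.34 0.16] T [ 0.423 -0.071  0.004] P [508.83 263.95  67.11] drift [ 0.02 -0.04 -0.  ] tilt [-0.      0.0004] 30.1333 0.168
```

servo_tool --targets '[0,0,-0.03,0,0,0,0,0,0,0,0,0,0,0,0,0,0,0,0,0,0.25,0,0,0,0,0,0,0.4,0,0,0,0,0,0,0.5]'

```text
clock: 30.55
position: [508.7, 263.8, 66.0]
tool_rot: [-1.898, -2.503, 0.001]
force: [1.2, 1.2, 0.1]
finger_gap: 0.346
```

servo_tool --targets '[0,0,0,0,0,0,0.6,0,0,0,0,0,0,0.6,0,0,0,0,0,0,0.6,0,0,0,0,0,0,0.6,0,0,0,0,0,0,0.6]'

```text
clock: 30.97
position: [508.8, 263.9, 66.8]
tool_rot: [1.898, 2.503, -0.0]
force: [0.6, -1.1, -0.1]
finger_gap: 0.603
```

```bash
python3 fz.py;python3 - <<'E'
from rig import ctrl
import cv2,pickle
f=ctrl.grab_frame("wrist");cv2.imwrite("pics/w17.png",f["frame"][:,:,::-1])
E
```

```text
tool F [0.05 0.42 0.21] sd [0.33 0.51 0.69] T [-0.089 -0.024 -0.004] P [508.8  263.91  66.87] drift [-0.03 -0.    0.02] tilt [-0.0001  0.0001] 31.2167 0.604
```

View pics/w17.png

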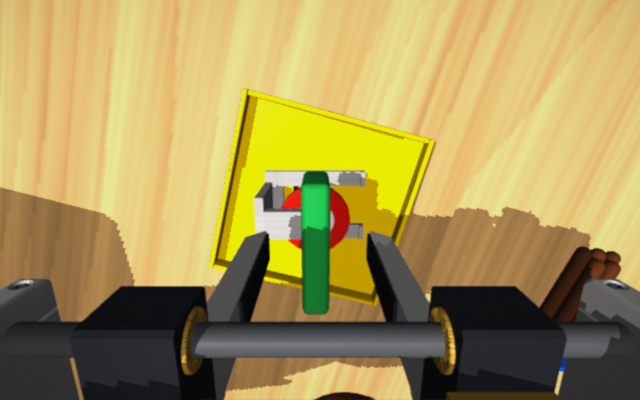

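Released, the puller standing with clear gaps on both sides. Retract straight up.

servo_tool --targets '[0,0,-0.5,0,0,0,0.6,0,0,-1.5,0,0,0,0.6,0,0,-2.0,0,0,0,0.6,0,0,-2.5,0,0,0,0.6,0,0,-2.5,0,0,0,0.6]'

```text
clock: 31.68
position: [508.3, 263.8, 157.7]
tool_rot: [-1.898, -2.503, 0.001]
force: [0.8, -0.2, 0.4]
finger_gap: 0.599
```

servo_tool --targets '[0,0,-2.0,0,0,0,0.6,0,0,-1.5,0,0,0,0.6,-2.0,-1.0,-0.5,0,0,0,0.6,-3.0,-1.5,0,0,0,0,0.6,-3.0,-1.5,0,0,0,0,0.6]'

```text
clock: 32.1
position: [491.9, 175.8, 198.0]
tool_rot: [1.895, 2.504, 0.002]
force: [0.6, 0.1, -0.1]
finger_gap: 0.601
```

servo_tool --targets '[-3.0,-1.5,0,0,0,0,0.6,-2.5,-1.0,0,0,0,0,0.6,-1.0,-0.5,0,0,0,0,0.6,0,0,0,0,0,0,0.6,0,0,0,0,0,0,0.6]'

```text
clock: 32.52
position: [480.7, 105.8, 197.3]
tool_rot: [1.9, 2.502, 0.002]
force: [0.4, -0.0, 1.0]
finger_gap: 0.6
```

```bash
python3 fz.py;python3 - <<'E'
from rig import ctrl
import cv2,pickle
f=ctrl.grab_frame("wrist");cv2.imwrite("pics/w18.png",f["frame"][:,:,::-1])
f=ctrl.grab_frame("scene");c=f["frame"][180:320,290:450,::-1];cv2.imwrite("pics/s18.png",cv2.resize(c,None,fx=4,fy=4,interpolation=cv2.INTER_CUBIC))
f=ctrl.grab_frame("top");cv2.imwrite("pics/t18.png",f["frame"][:,:,::-1])
E
```

```text
tool F [ 0.38  0.36 -0.26] sd [0.64 0.38 0.68] T [-0.09  -0.066  0.02 ] P [480.62 106.59 196.83] drift [-0.18  0.25 -0.45] tilt [ 0.0003 -0.0004] 32.7667 0.599
```

View pics/w18.png

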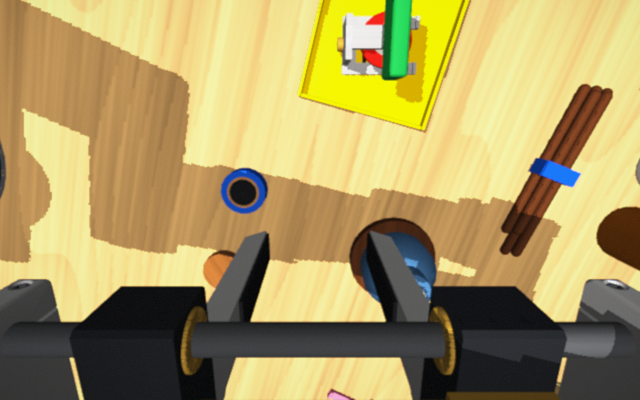

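View pics/s18.png

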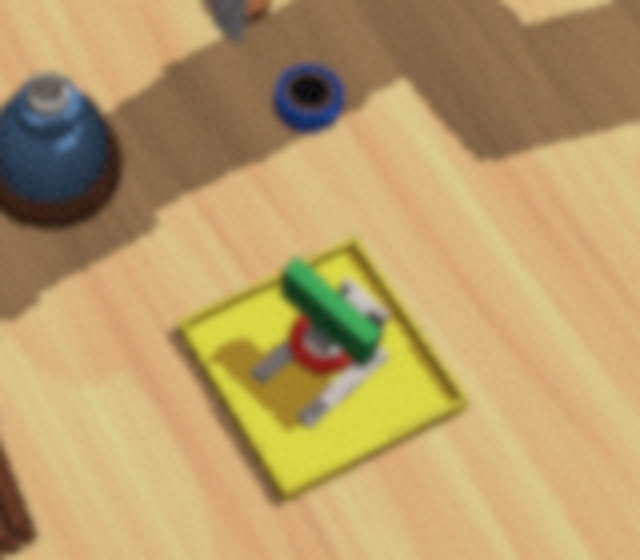

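View pics/t18.png

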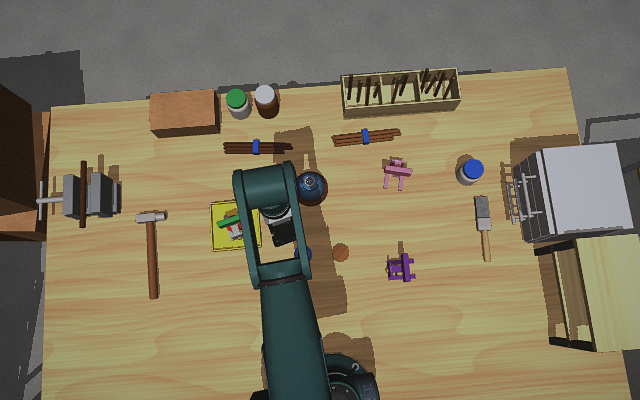

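```bash
python3 -c "
from rig import ctrl
print(ctrl.close_job(), ctrl.state()['clock'])"
```

```text
the job is handed in; nothing more can be done
the job is handed in; nothing more can be done
```

The glue pot is open. The cap stands upright on its plug in the yellow tray, and the puller stands on its fork around it, both released. I handed the job in at about 33 s of the 67 s allowed.

- **Stop contact:** I slid the fork under the rim until the pad rested on the neck with about 2 N.
- **Pull:** I pulled straight up and the highest reading was 15.9 N, about 14 N of it on the cap. The arm sprang up about 5 mm when the cap popped off. The cap stayed on the fork.
- **Set-down:** While I was finding the tray floor, the fork pressed on it with about 5–7 N for a moment. I eased off before opening the fingers.
- **Last checks:** The final pictures show cap and puller upright near the middle of the tray, and the pot open. The look-alikes stand where they were, and every bystander I could see looks unmoved; the arm hid part of the top view. The force reading was back near zero, with the gripper at about 197 mm, touching nothing.
- **Disagreements:** The first view put the tray's centre about 10 mm off in y. I used the wrist camera, which agreed with itself in two views. The fork also appeared about 1.5 mm off sideways from the gripper's pose, so I lined it up against the cap in the same picture.

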